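# Clear the press weight and hold the exposure box's sprung lid at its mark

## Robot

A 6-joint arm with a two-finger parallel gripper is mounted at the origin on the work surface. World frame = base frame: x ahead of the robot, y to its left, z up, the work surface at z = 0. Lengths are in m, angles in rad, forces in N, time in s.
With the tool pointing down it reaches from about 0.375 to 0.975 m from the base axis. Payload 3.8 kg.
Tool frame: the origin (TCP) lies at the very end of the fingers, on their centre line; the grasp point (between the pads) lies 19 mm behind it; y points along the fingers, x is the direction in which the jaws open and shut, and the axes are right-handed (so a half turn about y gives the same grasp; the last joint's range is limited). The gripper opens to 85 mm and grips with 20 to 120 N. Pads are 22 mm wide; open, the fingers measure 114 mm over their backs; the gripper's body (76 mm by 85 mm) begins 54 mm behind the grasp point. The pads swing forward as they close: fully open they stand 13 mm farther back than shut.
Start: joints at [-1.253, 0.264, 1.604, -0, 1.274, -0.037], TCP at [0.234, -0.633, 0.231] pointing down, gripper open.
Joint ranges: [-2.63, 2.63], [-0.94, 2.18], [0.31, 2.57], [-1.31, 4.45], [0, 2.66], [-2.55, 2.55]. Speed limits (rad/s): [2.57, 2.57, 3.14, 3.14, 3.14, 3.14].

## Interface

Orientations are given as a rotation vector (axis times angle).
In Python, from workcell import bot, cams gives the robot as it stands.
- The arm moves only by the tool play_rows, never from a script. Its argument "motion" is a list of rows, each a list of 2 entries, a list of its own where there are three numbers: the shift along the world's x, y, z normalised to -1 to 1, where 1 is 400 mm, then the turn, a rotation vector about the world's x, y, z normalised to -1 to 1, where 1 is pi/4 rad. In form: [[[tx, ty, tz], [ax, ay, az]], ...]. A call has 1 to 10 rows; each row is the pose to reach, as a shift and turn from the pose commanded when the call began; what a row does not reach only later rows make up. A row lasts 1/8 s, in which the tool goes at most 62.5 mm and 10.7 degrees, less where a joint would pass 70% of its speed; a pose out of reach is approached as far as the arm can. A call with a number of a shift or a turn outside -1 to 1 is refused whole. A call with a gripper value outside its range is refused whole. "gripper" is the closure, from 0 (fully open) to 1 (shut), set as the call begins (left out, the last holds). The fingers move at their own pace and stop on an object; "squeeze" is the grip in N (left out, the last holds). Time passes only in rows, so rows that repeat a pose let the fingers close. It gives the time, the measured TCP pose, the force and the opening at its end, in the units of the state.
- bot.read_state(): the state, without advancing time (a new reading comes with each control period).
- cams.read_camera(name): name is "side" or "top"; returns (picture, depth): 384x512x3 uint8, red, green, blue; 384x512 float32, m along the optical axis (not along the pixel's ray), 0 where there is no reading.
- cams.calibration(name): a dict with "mtx" (3x3 intrinsics, pixels), "R" (3x3) and "t" (3): a world point X has camera coordinates R X + t. Camera axes: x right, y down, z forward; pixel columns grow to the right and rows downward; lengths in m; the calibration is good to about 2 mm. A picture is of the moment at which its call begins. calibration takes no time and is no camera call.
- bot.finish_job(): hands the job in, once; it reports no verdict.
Trained networks look in the newest picture that a camera, given by its name, has taken for a name from the list of things; names that differ only in an ending like _2 or _b are one class to them, and where a whole thing is asked for, a point or a joint stands for the part that bears it (a point fixed in the world has none). Each returns a list of dicts, best first, with "conf" (0 to 1); they miss things now and then, are a little off and sometimes report something else, mostly with a low value. They report only what shows in the picture. A call takes as long as a camera call. They do not tell look-alikes from the thing itself.
- cams.recognise(camera, label): "xyz" ([x, y, z] in m, in the coordinates of the camera as it stood for that picture, good to about 4 mm: the middle of the surface that is visible of it).
- cams.regions_of(camera, label): "mask" (384x512 bool, what is visible of it).
- cams.mark_of(camera, label): "xyz" ([x, y, z] in m, in the coordinates of the camera as it stood for that picture, good to about 4 mm: a listed point, or the origin of a listed thing).
The state is a dict: "time": time; "q": joint angles; "joint_vel": joint speeds; "joint_torque": joint torques, N m; "tool_pos": TCP position; "tcp_rot": TCP orientation; "wrist_force": force on the tool from outside, world axes, zero at the start; "torque": the same for the moment, N m; "width": opening from 0.0 (shut) to 1.0 (fully open).
Only numpy, scipy, OpenCV 4.12 (cv2) and the standard library are available. Lean on these libraries where they do the work, as an engineer would, in place of code of your own. Each camera call takes 0.05 s, during which the arm holds its last target.

## Task

Take the blue press weight off the closed lid of the print exposure box and put it back, fully seated, in its own blue storage cup. Then lift the sprung lid by its handle until the red needle lies within the green band at the side of the box, and finish while still gripping the handle and holding the lid steady there. Leave the green band where it is set, and leave the other weights, the bowl and the bottle alone.

Things in the scene. Friction and masses are not known exactly. Their poses are not given: they have to be found in the camera images.
- exposure_box: Plywood open-topped box, fixed, 200 mm (its x) by 240 mm (its y) and 100 mm high. Origin: centre of the underside. The lid's hinge line runs parallel to its x axis at its y = +120 mm; the handle is on its -y side. On its +x face stands a white quadrant plate (which is only a scale, 62 mm broad, about 170 mm from the hinge) with the green band and the red needle in front of it.
- lid (a joint): Opening angle of the white lid (200 x 240 x 12 mm) in rad: 0 shut and level, its top 112.5 mm above the bench; grows as the handle side (-y of the box) rises; stop at 1.1. Starts at 0. A spring and its own weight pull it shut: the pull needed at the handle, square to the lid, is about 7 N at 0 and 10 N at 0.65 rad (up to 15 N if straight up); let go, it falls shut.
- lid_hinge (a point): Point on the lid's hinge axis, at mid width of the lid and mid thickness, 106.5 mm above the bench. Its axes turn with the lid: x along the hinge axis (parallel to the box's x), y from handle to hinge in the lid's plane, z out of the lid's top.
- lid_handle: Round steel bar handle, 12 mm in diameter, 100 mm between its two end posts, parallel to the hinge axis, fixed to the lid's top 35 mm above it (bar centre). Origin: middle of the bar, which in the frame of lid_hinge is at (0, -205, 41) mm; axes as those of lid_hinge. 29 mm of free height below the bar.
- needle (a point): Red needle at the +x edge of the lid, in the lid's plane, pointing at the hinge axis. This point: on the needle, 170 mm from the hinge axis; axes as those of lid_hinge.
- band (a joint): Set angle of the green band in rad, about the same axis and counted as the lid's angle (equal values: the needle is at mid band). Between 0.3 and 0.65, different every time; it stays where it is set and is not to be moved.
- band_mid (a point): Middle of the green band: a green plate 24 mm broad (along the arc) and 56 mm long on a thin green arm from the hinge axis, just behind the needle's plane. This point: mid band, 170 mm from the hinge axis; y axis towards the hinge.
- blue_weight: Colour-painted cylinder 46 mm in diameter and 36 mm high, on it a 16 mm brass neck up to 48 mm and a plain round brass knob 24 mm in diameter from 48 to 72 mm. Origin: centre of the underside; z up along its axis. About 0.4 kg. Starts standing on the shut lid; it is the one to put away.
- blue_cup_floor (a point): Fixed square blue block, 70 x 70 mm, 26 mm high, with one round 50 mm hole, 18 mm deep, in its top: the storage cup of the blue weight. This point: centre of the hole's floor, 8 mm above the bench, 18 mm below the block's top; z up, x and y along the sides. Starts empty. The seated weight stands on this point, its knob from 56 to 80 mm above the bench. The three cups are in any order.
- red_cup_floor (a point): Fixed square red block, 70 x 70 mm, 26 mm high, with one round 50 mm hole, 18 mm deep, in its top: the storage cup of the red weight. This point: centre of the hole's floor, 8 mm above the bench, 18 mm below the block's top; z up, x and y along the sides. Starts empty (the red weight is in use) and stays empty.
- yellow_cup_floor (a point): Fixed square yellow block, 70 x 70 mm, 26 mm high, with one round 50 mm hole, 18 mm deep, in its top: the storage cup of the yellow weight. This point: centre of the hole's floor, 8 mm above the bench, 18 mm below the block's top; z up, x and y along the sides. Holds the yellow weight.
- red_weight: Colour-painted cylinder 46 mm in diameter and 36 mm high, on it a 16 mm brass neck up to 48 mm and a plain round brass knob 24 mm in diameter from 48 to 72 mm. Origin: centre of the underside; z up along its axis. About 0.4 kg. Bystander, standing on a fixed yellow paper pad 110 x 150 x 12 mm.
- yellow_weight: Colour-painted cylinder 46 mm in diameter and 36 mm high, on it a 16 mm brass neck up to 48 mm and a plain round brass knob 24 mm in diameter from 48 to 72 mm. Origin: centre of the underside; z up along its axis. About 0.4 kg. Bystander, seated in the yellow cup.
- bowl: White ceramic bowl, bystander, 110 mm in diameter, 60 mm high. Origin: centre of the underside.
- bottle: Amber bottle, bystander, 48 mm in diameter, 110 mm high. Origin: centre of the underside.
Things that resemble listed ones, but are neither listed nor needed, are in the scene too. Leave any turquoise look-alike of the part that bears blue_cup_floor alone.

How it is judged:
On the way:
1. the blue weight stands fully seated in the blue cup, let go, while the lid is shut (horizontal distance between blue_weight and blue_cup_floor below 0.006 m and z of blue_weight in the frame of blue_cup_floor below 0.004 m and angle between blue_weight's own z axis and vertical below 0.1 rad and contact force between the fingers and blue_weight below 0.1 N and linear speed of blue_weight below 0.03 m/s and value of joint lid below 0.05 rad), for 0.2 s.
At the end, for the whole second after the job is handed in: Fingers bear on the handle (over 2 N); lid still (under 0.05 rad/s), needle within 0.085 rad of mid band, all the last second; blue weight upright in the blue cup (6 mm of centre, under 4 mm off its floor), not touched by fingers or box; bystanders within 20 mm of their start (angle between the y axis of needle and the y axis of band_mid, either way round below 0.085 rad and velocity of joint lid between -0.05 and 0.05 rad/s and contact force between the fingers and lid_handle above 2 N and contact force between blue_weight and exposure_box below 0.1 N and horizontal distance between blue_weight and blue_cup_floor below 0.006 m and z of blue_weight in the frame of blue_cup_floor below 0.004 m and angle between blue_weight's own z axis and vertical below 0.1 rad and contact force between the fingers and blue_weight below 0.1 N and linear speed of blue_weight below 0.03 m/s and distance of each of red_weight, yellow_weight, bowl, bottle from where it was at the start of the episode below 0.02 m); the arm keeps its last pose, push and grip.
It fails at once if the green band is moved from its setting (more than 8 mm) (distance of band_mid from where it was at the start of the episode above 0.008 m).
It fails at once if the lid is lifted with the blue weight still on it (value of joint lid above 0.1 rad and contact force between blue_weight and exposure_box above 0.1 N).
It fails at once if a bystander (red or yellow weight, bowl, bottle) is shifted more than 20 mm (distance of any of red_weight, yellow_weight, bowl, bottle from where it was at the start of the episode above 0.02 m).
It also fails if it takes over 64 s, if anything falls off the work surface, if the arm or the gripper's body presses on something with over 40 N, if the wrist force passes 120 N, or if a joint passes its speed limit or range.

## Working session

There is one attempt and no reset: what is moved stays moved. The work goes in short steps, Python scripts to look and compute and a tool call to move; the robot and the scene stay as the last step left them, time stands still between calls to the robot, and variables do not carry over. Pictures are saved under pics/ and viewed, and the job is handed in when it is done.

Besides the shell and the picture viewer there is one more tool, called after ">>>" in YAML: its name, and indented under it one key for each argument. play_rows: Moves the arm, as the interface text tells. Its arguments: {"type":"object","properties":{"motion":{"type":"array","items":{"type":"array"}},"gripper":{"type":"number"},"squeeze":{"type":"number"}},"required":["motion"]}

```bash
ls; mkdir -p pics
cat > h.py <<'E'
import numpy as np,cv2
from workcell import bot,cams
def toW(cam,p):
    c=cams.calibration(cam); return np.array(c["R"]).T@(np.array(p)-np.array(c["t"]))
def pix(cam,X):
    c=cams.calibration(cam); p=np.array(c["R"])@np.array(X)+np.array(c["t"]); q=np.array(c["mtx"])@p; return q[:2]/q[2]
def unproj(cam,d):
    c=cams.calibration(cam);K=np.array(c["mtx"]);v,u=np.mgrid[0:d.shape[0],0:d.shape[1]]
    P=np.stack([(u-K[0,2])/K[0,0]*d,(v-K[1,2])/K[1,1]*d,d],-1)
    return (P-np.array(c["t"]))@np.array(c["R"])
def snap(cam,name):
    im,d=cams.read_camera(cam); cv2.imwrite(f"pics/{name}.png",cv2.cvtColor(im,cv2.COLOR_RGB2BGR)); np.savez(f"pics/{name}.npz",im=im,d=d); return im,d
E
python3 - <<'E'
from h import *
for c in("side","top"):
    snap(c,c+"0")
    for l in ["exposure_box","lid_hinge","lid_handle","needle","band_mid","blue_weight","blue_cup_floor","red_cup_floor","yellow_cup_floor","red_weight","yellow_weight","bowl","bottle"]:
        try:
            for r in cams.mark_of(c,l)[:3]:
                W=toW(c,r["xyz"]);print(c,l,round(r["conf"],2),W.round(3),pix(c,W).round())
        except Exception as e: print(c,l,e)
s=bot.read_state();print(s)
E
```

```text
pics
side exposure_box 0.88 [0.513 0.13  0.005] [234. 245.]
side exposure_box 0.36 [ 0.686 -0.35   0.001] [295. 135.]
side exposure_box 0.34 [0.486 0.247 0.107] [203. 257.]
side lid_hinge 0.94 [0.489 0.247 0.109] [202. 256.]
side lid_handle 0.67 [0.534 0.049 0.147] [248. 186.]
side needle 0.73 [0.635 0.11  0.107] [204. 191.]
side band_mid 0.52 [ 0.472 -0.364  0.011] [350. 157.]
side blue_weight 0.59 [0.5   0.162 0.113] [226. 229.]
side blue_weight 0.25 [ 0.477 -0.253  0.008] [329. 175.]
side blue_cup_floor 0.97 [ 0.31  -0.255  0.013] [379. 200.]
side blue_cup_floor 0.79 [ 0.479 -0.362  0.007] [348. 158.]
side blue_cup_floor 0.25 [0.502 0.165 0.113] [224. 229.]
side red_cup_floor 0.59 [ 0.489 -0.142  0.011] [305. 191.]
side red_cup_floor 0.55 [0.634 0.11  0.108] [204. 191.]
side yellow_cup_floor 0.64 [ 0.478 -0.251  0.01 ] [329. 174.]
side red_weight 0.8 [ 0.747 -0.207  0.017] [254. 144.]
side yellow_weight 0.78 [ 0.475 -0.251  0.009] [330. 175.]
side yellow_weight 0.21 [ 0.685 -0.349 -0.001] [295. 136.]
side bowl 0.93 [0.572 0.462 0.001] [110. 324.]
top exposure_box 0.7 [0.516 0.127 
[... 888 characters left out ...]
.]
top bottle 0.39 [ 0.487 -0.143  0.009] [309. 212.]
{'time': 1.4, 'q': array([-1.25286513e+00,  2.63907786e-01,  1.60399891e+00,  7.22680672e-06,
        1.27371966e+00, -3.69094174e-02]), 'joint_vel': array([ 0.00038236, -0.00062768,  0.00036094, -0.0011693 ,  0.00048215,
        0.00092355]), 'joint_torque': array([-2.97151520e-03, -5.15075397e+01, -3.67710614e+01, -2.60937186e-04,
        9.45445172e-04, -4.17448007e-06]), 'tool_pos': array([ 0.23451357, -0.63293983,  0.23127506]), 'tcp_rot': array([-1.35640455,  0.94397556, -0.94393792]), 'wrist_force': array([-0.301037  ,  0.33908361, -0.2030883 ]), 'torque': array([ 0.04787577,  0.03100447, -0.0011272 ]), 'width': 0.9972209449294543}
```

Run:
```python
import cv2,numpy as np
a=cv2.imread("pics/side0.png");b=cv2.imread("pics/top0.png")
# crops
cv2.imwrite("pics/side_c.png",cv2.resize(a[110:350,60:420],(800,533),interpolation=cv2.INTER_CUBIC))
cv2.imwrite("pics/top_c.png",cv2.resize(b[110:290,110:410],(800,480),interpolation=cv2.INTER_CUBIC))
```

```text
(no output)
```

View pics/side_c.png

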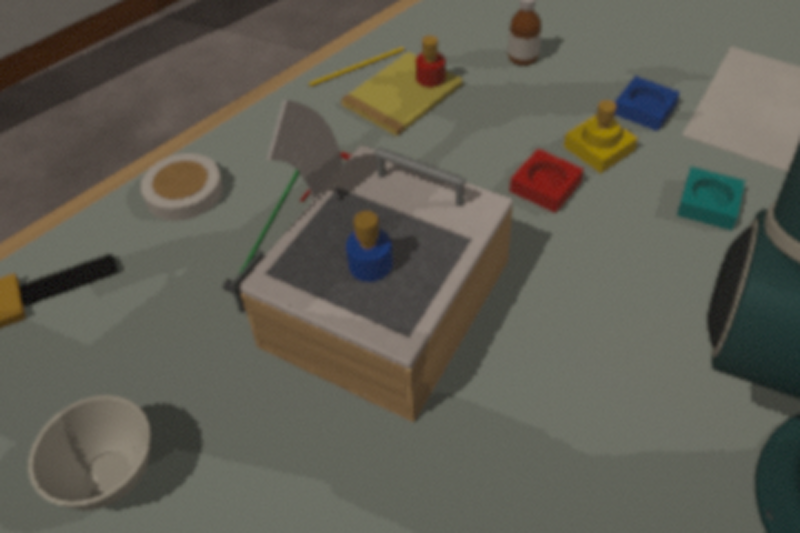

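View pics/top_c.png

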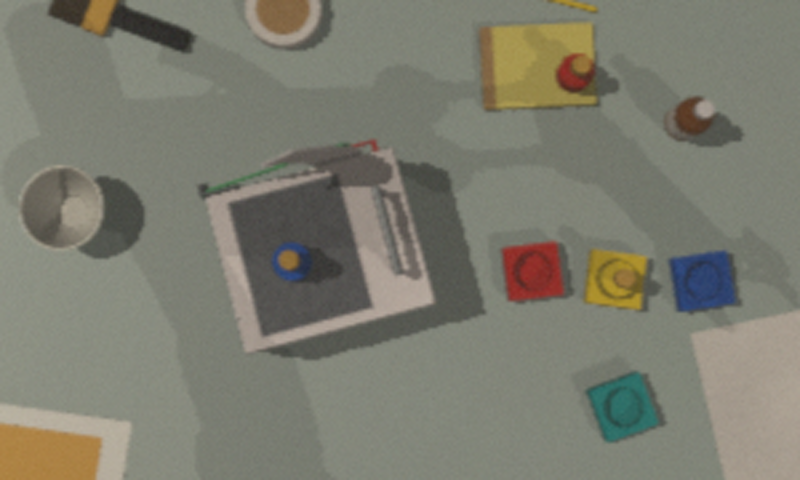

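Side view (full-frame pixels): the blue weight is on the lid at about (226,225). The candidates for the cup are the blue block at (348,158) in side / (372,215) in top, and the turquoise look-alike at (379,200) / (343,264). The blue block at the end of the row is the true cup. The green arm runs from the hinge up behind the quadrant plate. Next I refine with colour masks and depth, and look at a close crop.

Run:
```python
from h import *
for cam in("top","side"):
    c=cams.calibration(cam); print(cam,"campos",(-np.array(c["R"]).T@np.array(c["t"])).round(3),"f",c["mtx"][0][0])
    z=np.load(f"pics/{cam}0.npz");im,d=z["im"],z["d"];W=unproj(cam,d)
    hsv=cv2.cvtColor(im,cv2.COLOR_RGB2HSV);H,S,V=[hsv[...,i].astype(int) for i in range(3)]
    blue=(H>105)&(H<125)&(S>130)&(d>0)
    n,lab,st,ce=cv2.connectedComponentsWithStats(blue.astype(np.uint8))
    for i in range(1,n):
        if st[i,4]<30: continue
        P=W[lab==i];print(" blue",st[i],ce[i].round(1),"med",np.median(P,0).round(4),"min",P.min(0).round(3),"max",P.max(0).round(3))
        if P[:,2].max()<0.06:
            T=P[P[:,2]>0.02]; h=cv2.minAreaRect((T[:,:2]*1000).astype(np.float32));print("  top rect",h,len(T))
    for nm,m in (("green",(H>45)&(H<80)&(S>110)),("red",((H<6)|(H>174))&(S>150))):
        m=m&(d>0)
        n,lab,st,ce=cv2.connectedComponentsWithStats(m.astype(np.uint8))
        for i in range(1,n):
            if st[i,4]<6: continue
            P=W[lab==i];print(" ",nm,st[i],np.median(P,0).round(3),P.min(0).round(3),P.max(0).round(3))
    # lid plane
    m=(np.abs(W[...,2]-0.1125)<0.006)&(np.abs(W[...,0]-0.51)<0.2)&(np.abs(W[...,1]-0.13)<0.2)
    print(" lid z",np.median(W[m][:,2]),cv2.minAreaRect((W[m][:,:2]*1000).astype(np.float32)))
    m=(np.abs(W[...,2]-0.18)<0.012)&(np.abs(W[...,0]-0.5)<0.04)&(np.abs(W[...,1]-0.163)<0.04)
    P=W[m];print(" knob",len(P),P.mean(0),P.max(0),P.min(0))
    m=(np.abs(W[...,2]-0.15)<0.010)&(np.abs(W[...,0]-0.533)<0.08)&(np.abs(W[...,1]-0.049)<0.05)
    P=W[m];print(" handle",len(P),P.mean(0),P.max(0),P.min(0))
    p=pix(cam,[0.476,-0.363,0.026]).round().astype(int)
    cv2.imwrite(f"pics/cup_{cam}.png",cv2.resize(cv2.cvtColor(im,cv2.COLOR_RGB2BGR)[p[1]-30:p[1]+30,p[0]-30:p[0]+30],(480,480),interpolation=cv2.INTER_CUBIC))
    p=pix(cam,[0.58,0.13,0.14]).round().astype(int)
    cv2.imwrite(f"pics/band_{cam}.png",cv2.resize(cv2.cvtColor(im,cv2.COLOR_RGB2BGR)[p[1]-50:p[1]+50,p[0]-60:p[0]+60],(720,600),interpolation=cv2.INTER_CUBIC))
```

```text
top campos [0.44  0.056 1.439] f 407.1797773689848
 blue [362 205  23  21 343] [373.4 215.3] med [ 0.4731 -0.369   0.0231] min [ 0.439 -0.401  0.001] max [ 0.508 -0.327  0.033]
  top rect ((473.0775146484375, -364.3323974609375), (64.61331176757812, 69.66019439697266), 7.484781265258789) 209
  red [319 132  11  11  55] [ 0.737 -0.192  0.047] [ 0.726 -0.214  0.033] [ 0.76  -0.181  0.055]
  red [299 201  22  21 366] [ 0.49  -0.146  0.023] [ 0.455 -0.18   0.001] [ 0.525 -0.107  0.034]
 lid z 0.1125056930949737 ((522.2811279296875, 134.9422607421875), (215.12547302246094, 245.01351928710938), 14.337759017944336)
 knob 47 [0.49975849 0.16204059 0.18369544] [0.50915394 0.17346877 0.18902019] [0.49056593 0.15171097 0.1686242 ]
 handle 129 [0.53666969 0.04822124 0.1519137 ] [0.59026855 0.06474879 0.1577304 ] [0.48396982 0.03084956 0.14343157]
side campos [0.096 0.498 0.764] f 360.1297665877488
 blue [338 145  27  23 384] [350.3 155.9] med [ 0.4719 -0.3629  0.0223] min [ 0.434 -0.398  0.005] max [ 0.508 -0.324  0.032]
  top rect ((471.28704833984375, -362.1603088378906), (67.80484008789062, 68.10382080078125), 7.456050872802734) 216
 blue [216 216  20  20 277] [225.7 226.5] med [0.4858 0.1739 0.1452] min [0.475 0.145 0.118] max [0.517 0.185 0.153]
  red [248 135  12  13 115] [ 0.735 -0.19   0.042] [ 0.723 -0.217  0.017] [ 0.763 -0.18   0.053]
  red [290 178  32  27 537] [ 0.488 -0.142  0.023] [ 0.449 -0.179  0.004] [ 0.524 -0.105  0.032]
 lid z 0.11396756100660571 ((521.1823120117188, 133.38595581054688), (218.9543914794922, 244.96087646484375), 14.821704864501953)
 knob 118 [0.49529734 0.16356054 0.18138304] [0.50987603 0.17290942 0.18697526] [0.48624621 0.15016066 0.16825605]
 handle 217 [0.53179807 0.04841202 0.15167877] [0.58804352 0.06520735 0.15669401] [0.48082766 0.03047397 0.14041156]
```

View pics/cup_top.png

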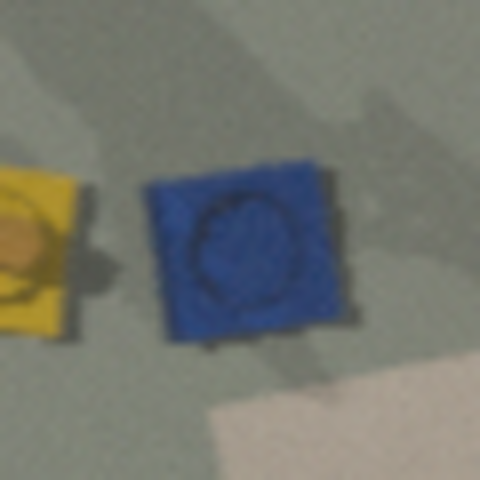

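View pics/band_side.png

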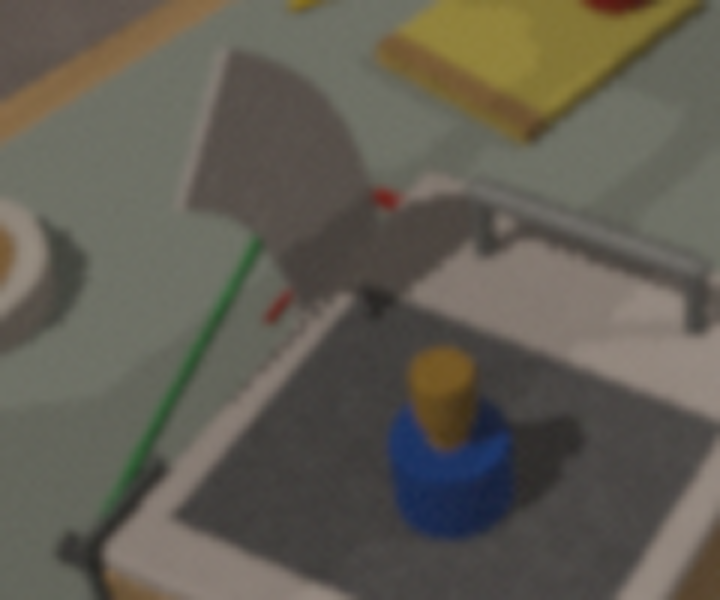

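View pics/band_top.png

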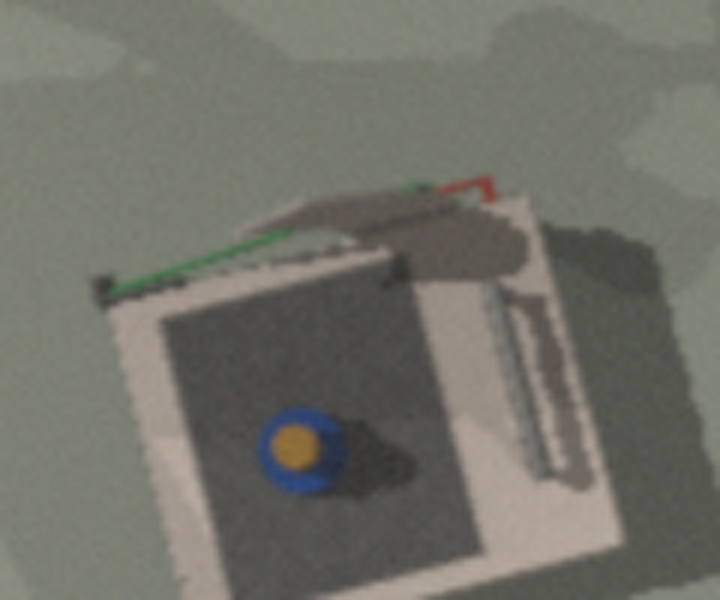

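The crop shows a true-blue block with an empty round hole at about (372,215) in top, so the cup choice stands. The green arm is visible in both views: in side from the hinge up to the plate's lower edge, in top along the box's +x edge with the band tip next to the red needle. Next I fit the box pose and band angle.

```bash
cat > fit.py <<'E'
from h import *
from scipy.optimize import least_squares
D={}
for cam in("top","side"):
    z=np.load(f"pics/{cam}0.npz");D[cam]=(z["im"],z["d"],unproj(cam,z["d"]))
# handle bar + lid top outline
for cam in D:
    im,d,W=D[cam]
    m=(W[...,2]>0.145)&(W[...,2]<0.165)&(abs(W[...,0]-0.533)<0.08)&(abs(W[...,1]-0.049)<0.035)
    P=W[m];c=P.mean(0);u,s,vt=np.linalg.svd(P[:,:2]-c[:2]);t=(P[:,:2]-c[:2])@vt[0]
    print(cam,"bar c",c,"dir deg",np.degrees(np.arctan2(vt[0][1],vt[0][0])),"mid",c[:2]+vt[0]*(t.max()+t.min())/2,"len",np.ptp(t))
    # lid: white or dark top at z~0.1125; robust rectangle edges by percentiles in rotated frame
    m=(abs(W[...,2]-0.1125)<0.005)&(abs(W[...,0]-0.51)<0.16)&(abs(W[...,1]-0.13)<0.17)
    P=W[m][:,:2]
    for a in np.radians([13,13.5,14,14.5]):
        bx=np.array([np.cos(a),np.sin(a)]);by=np.array([-np.sin(a),np.cos(a)])
        X=P@bx;Y=P@by
        hx,ex=np.histogram(X,bins=np.arange(0.3,0.9,0.002));hy,ey=np.histogram(Y,bins=np.arange(-.3,.5,.002))
        e=lambda h,ed,k:(ed[np.argmax(h>k*np.median(h[h>5]))],ed[len(h)-np.argmax(h[::-1]>k*np.median(h[h>5]))])
        x0,x1=e(hx,ex,.5);y0,y1=e(hy,ey,.5)
        print("  ",np.degrees(a),"x",x0,x1,"y",y0,y1,"centre",(x0+x1)/2*bx+(y0+y1)/2*by)
    hsv=cv2.cvtColor(im,cv2.COLOR_RGB2HSV).astype(int)
    I=im.astype(int);g=(I[...,1]-np.maximum(I[...,0],I[...,2])>25)
    v,u=np.nonzero(g); print(" green n",len(u),u.min() if len(u) else 0,u.max(),v.min(),v.max())
E
python3 fit.py
```

```text
top bar c [0.53623245 0.04818403 0.1520354 ] dir deg -165.59492612036115 mid [0.53668856 0.04830119] len 0.10913060244701395
   13.0 x 0.4320000000000001 0.6320000000000003 y -0.10799999999999982 0.1320000000000004 centre [0.51566546 0.1313664 ]
   13.5 x 0.4320000000000001 0.6320000000000003 y -0.11399999999999982 0.1260000000000004 centre [0.51590013 0.13002715]
   14.0 x 0.4320000000000001 0.6320000000000003 y -0.11799999999999983 0.12200000000000039 centre [0.51571348 0.13064304]
   14.500000000000002 x 0.4320000000000001 0.6320000000000003 y -0.12199999999999983 0.11800000000000038 centre [0.5155553  0.13126587]
 green n 29 189 215 172 180
side bar c [0.53146387 0.04824274 0.15227532] dir deg -165.5208373558751 mid [0.5340407  0.04890816] len 0.11002165544481426
   13.0 x 0.4280000000000001 0.6300000000000003 y -0.09799999999999981 0.1320000000000004 centre [0.5116176 0.1355634]
   13.5 x 0.4280000000000001 0.6300000000000003 y -0.10199999999999981 0.1260000000000004 centre [0.51158234 0.13516104]
   14.0 x 0.4280000000000001 0.6320000000000003 y -0.10799999999999982 0.12200000000000039 centre [0.51256328 0.13501067]
   14.500000000000002 x 0.4280000000000001 0.6320000000000003 y -0.11199999999999982 0.11800000000000038 centre [0.51236711 0.13560585]
 green n 72 170 193 187 229
```

```bash
cat > band.py <<'E'
from h import *
from scipy.optimize import least_squares
a=np.radians(14.4);bx=np.array([np.cos(a),np.sin(a),0]);by=np.array([-np.sin(a),np.cos(a),0]);ez=np.array([0,0,1.])
hinge=np.array([0.4847,0.2472,0.1065])
def pt(xo,th,r): return hinge+bx*xo+r*(-by*np.cos(th)+ez*np.sin(th))
obs={}
for cam in("top","side"):
    im=np.load(f"pics/{cam}0.npz")["im"].astype(int)
    g=(im[...,1]-np.maximum(im[...,0],im[...,2])>25)
    v,u=np.nonzero(g);obs[cam]=np.stack([u,v],1).astype(float);W=unproj(cam,np.load(f"pics/{cam}0.npz")["d"])
    P=W[g];print(cam,[((p-hinge)@bx).round(3) for p in P][::4],[np.arctan2((p-hinge)@ez,-(p-hinge)@by).round(2) for p in P][::4])
def res(p,cams_=("top","side")):
    out=[]
    for c in cams_:
        A=pix(c,pt(p[0],p[1],0.02));B=pix(c,pt(p[0],p[1],0.15));n=np.array([-(B-A)[1],(B-A)[0]]);n/=np.linalg.norm(n)
        out+=list((obs[c]-A)@n)
    return np.array(out)
for cs in (("top","side"),("side",)):
    r=least_squares(res,[0.115,0.45],kwargs=dict(cams_=cs),loss="soft_l1");print(cs,r.x,np.abs(r.fun).mean())
for xo in (0.105,0.11,0.115,0.12):
    r=least_squares(lambda t:res([xo,t[0]],("side",)),[0.45]);print(xo,r.x,np.abs(r.fun).mean())
E
python3 band.py
```

```text
top [np.float64(0.108), np.float64(0.107), np.float64(0.106), np.float64(0.109), np.float64(0.107), np.float64(0.107), np.float64(0.107), np.float64(0.106)] [np.float64(0.43), np.float64(0.43), np.float64(0.4), np.float64(0.33), np.float64(0.41), np.float64(0.49), np.float64(0.55), np.float64(0.4)]
side [np.float64(0.105), np.float64(0.104), np.float64(0.106), np.float64(0.104), np.float64(0.104), np.float64(0.105), np.float64(0.105), np.float64(0.105), np.float64(0.104), np.float64(0.106), np.float64(0.103), np.float64(0.106), np.float64(0.107), np.float64(0.103), np.float64(0.104), np.float64(0.103), np.float64(0.105), np.float64(0.102)] [np.float64(0.42), np.float64(0.41), np.float64(0.42), np.float64(0.41), np.float64(0.41), np.float64(0.39), np.float64(0.43), np.float64(0.4), np.float64(0.41), np.float64(0.44), np.float64(0.45), np.float64(0.45), np.float64(0.43), np.float64(0.46), np.float64(0.47), np.float64(0.51), np.float64(0.43), np.float64(0.57)]
('top', 'side') [0.10715324 0.38330901] 0.341544276982889
('side',) [0.10682953 0.38902559] 0.37063222088709097
0.105 [0.42237275] 0.41804774840515296
0.11 [0.3321851] 0.501014862310623
0.115 [0.24612508] 0.9879826074115352
0.12 [0.1649485] 1.526471599780822
```

```bash
cat >> band.py <<'E'
print("----")
for cam in("top","side"):
    z=np.load(f"pics/{cam}0.npz");im=z["im"].astype(int);g=(im[...,1]-np.maximum(im[...,0],im[...,2])>20)
    P=unproj(cam,z["d"])[g]-hinge; r=-(P@by);h=P@ez;k=abs(P@bx-0.107)<0.012
    for o in (0.,.002,-.002):
        print(cam,k.sum(),r[k].max(),"th thru hinge",np.arctan(np.sum((h[k]-o)*r[k])/np.sum(r[k]**2)),"free slope",np.arctan(np.polyfit(r[k],h[k],1)),"far",np.median(np.arctan2(h[k],r[k])[r[k]>0.08]))
E
python3 band.py|sed -n '/----/,$p'
```

```text
----
top 32 0.17828741913493365 th thru hinge 0.4560966854107037 free slope [0.44009291 0.00162563] far 0.4319020081830589
top 32 0.17828741913493365 th thru hinge 0.4363726456936027 free slope [0.44009291 0.00162563] far 0.4319020081830589
top 32 0.17828741913493365 th thru hinge 0.4754462978511048 free slope [0.44009291 0.00162563] far 0.4319020081830589
side 87 0.12772344618580406 th thru hinge 0.4218991031247015 free slope [0.39426532 0.0028586 ] far 0.4172107689968052
side 87 0.12772344618580406 th thru hinge 0.40263462023605606 free slope [0.39426532 0.0028586 ] far 0.4172107689968052
side 87 0.12772344618580406 th thru hinge 0.4408361323445317 free slope [0.39426532 0.0028586 ] far 0.4172107689968052
```

Band is at about 0.42 rad, box yaw 14.4°, and the handle bar at about (0.535, 0.0487, 0.1475). Next I work out the move to the weight.

```bash
cat >> h.py <<'E'
from scipy.spatial.transform import Rotation as Ro
def Rdown(jaw): # jaw angle of tool x in world xy, tool y down
    x=np.array([np.cos(jaw),np.sin(jaw),0]);y=np.array([0,0,-1.]);return Ro.from_matrix(np.stack([x,y,np.cross(x,y)],1))
def go(p,R,s=None):
    s=s or bot.read_state(); R0=Ro.from_rotvec(s["tcp_rot"])
    print("t",round(s["time"],2),"shift",((np.array(p)-s["tool_pos"])/0.4).round(4),"turn",((R*R0.inv()).as_rotvec()/(np.pi/4)).round(4))
def st():
    s=bot.read_state();x=Ro.from_rotvec(s["tcp_rot"]).as_matrix()
    print("t",round(s["time"],2),"p",s["tool_pos"].round(4),"jaw",np.degrees(np.arctan2(x[1,0],x[0,0])).round(2),"y",x[:,1].round(3),"q",s["q"].round(2),"F",s["wrist_force"].round(1),"w",round(s["width"],3))
E
python3 - <<'E'
from h import *
st()
for j in (0,-14,14.4,104.4,90,-75.6): print(j);go([0.4998,0.162,0.25],Rdown(np.radians(j)))
E
```

```text
t 1.4 p [ 0.2345 -0.6329  0.2313] jaw -69.67 y [-0.  0. -1.] q [-1.25  0.26  1.6   0.    1.27 -0.04] F [-0.3  0.3 -0.2] w 0.997
0
t 1.4 shift [0.6632 1.9873 0.0468] turn [-0.     -0.      1.5482]
-14
t 1.4 shift [0.6632 1.9873 0.0468] turn [-0.     -0.      1.2371]
14.4
t 1.4 shift [0.6632 1.9873 0.0468] turn [-0.     -0.      1.8682]
104.4
t 1.4 shift [0.6632 1.9873 0.0468] turn [ 0.0000e+00 -1.0000e-04  3.8682e+00]
90
t 1.4 shift [0.6632 1.9873 0.0468] turn [-0.0000e+00 -1.0000e-04  3.5482e+00]
-75.6
t 1.4 shift [0.6632 1.9873 0.0468] turn [-0.     -0.     -0.1318]
```

>>> play_rows:
  motion:
    - [[0.33,0.99,0.1],[0,0,-0.13]]
    - [[0.33,0.99,0.1],[0,0,-0.13]]
    - [[0.33,0.99,0.1],[0,0,-0.13]]
    - [[0.33,0.99,0.1],[0,0,-0.13]]
    - [[0.33,0.99,0.1],[0,0,-0.13]]
    - [[0.33,0.99,0.1],[0,0,-0.13]]
    - [[0.33,0.99,0.1],[0,0,-0.13]]
  gripper: 0.3

```text
time: 2.28
tool_pos: [0.3669, -0.2347, 0.2719]
tcp_rot: [-1.318, 1.019, -1.021]
wrist_force: [1.1, -0.5, -0.4]
width: 0.699
```

>>> play_rows:
  motion:
    - [[0.333,0.997,0],[0,0,0]]
    - [[0.333,0.997,0],[0,0,0]]
    - [[0.333,0.997,0],[0,0,0]]
    - [[0.333,0.997,0],[0,0,0]]
    - [[0.333,0.997,0],[0,0,0]]
    - [[0.333,0.997,0],[0,0,0]]
    - [[0.333,0.997,0],[0,0,0]]
    - [[0.333,0.997,0],[0,0,0]]
    - [[0.333,0.997,0],[0,0,0]]

```text
time: 3.4
tool_pos: [0.4994, 0.1616, 0.2711]
tcp_rot: [-1.319, 1.021, -1.021]
wrist_force: [-0.0, 0.5, -0.1]
width: 0.698
```

Run:
```python
from h import *
st();go([0.4998,0.162,0.154],Rdown(np.radians(-75.6)))
snap("side","side1");snap("top","top1")
z=np.load("pics/side1.npz")["im"]
cv2.imwrite("pics/side1c.png",cv2.resize(cv2.cvtColor(z,cv2.COLOR_RGB2BGR)[110:290,140:340],(700,630),interpolation=cv2.INTER_CUBIC))
```

```text
t 3.4 p [0.4994 0.1616 0.2711] jaw -75.48 y [-0.001 -0.001 -1.   ] q [ 0.27 -0.04  1.87 -0.    1.32  1.58] F [-0.   0.5 -0.1] w 0.698
t 3.4 shift [ 0.0011  0.0011 -0.2928] turn [ 0.0009 -0.0007 -0.0026]
```

View pics/side1c.png

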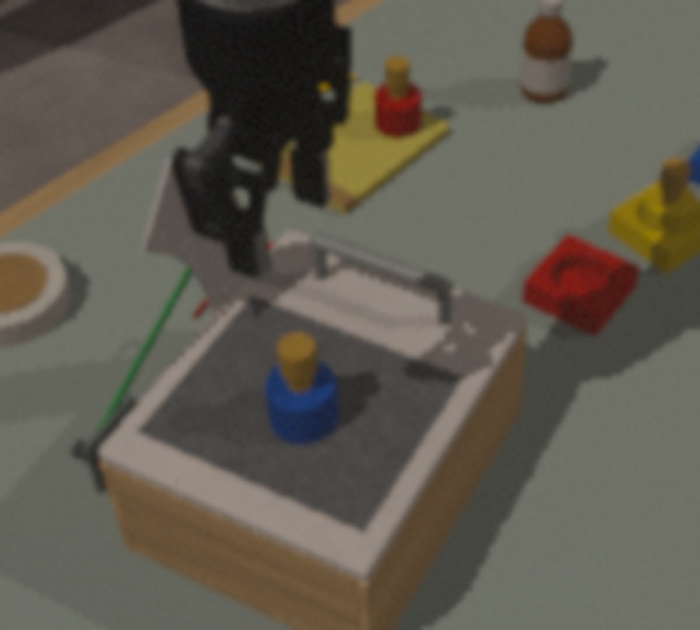

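The gripper hangs above the weight (knob at crop (297,350), fingers straddling it along the box's y). Descending and closing.

>>> play_rows:
  motion:
    - [[0.001,0.001,-0.1],[0,0,0]]
    - [[0.001,0.001,-0.2],[0,0,0]]
    - [[0.001,0.001,-0.26],[0,0,0]]
    - [[0.001,0.001,-0.292],[0,0,0]]
    - [[0.001,0.001,-0.292],[0,0,0]]
    - [[0.001,0.001,-0.292],[0,0,0]]

```text
time: 4.25
tool_pos: [0.5011, 0.1622, 0.1559]
tcp_rot: [-1.316, 1.02, -1.022]
wrist_force: [0.2, 0.2, 0.1]
width: 0.699
```

>>> play_rows:
  motion:
    - [[0,0,0],[0,0,0]]
    - [[0,0,0],[0,0,0]]
    - [[0,0,0],[0,0,0]]
    - [[0,0,0],[0,0,0]]
    - [[0,0,0],[0,0,0]]
    - [[0,0,0],[0,0,0]]
  gripper: 1
  squeeze: 40

```text
time: 5.0
tool_pos: [0.5008, 0.1624, 0.1554]
tcp_rot: [-1.317, 1.02, -1.022]
wrist_force: [-0.5, -0.8, 6.3]
width: 0.267
```

>>> play_rows:
  motion:
    - [[0,0,0.05],[0,0,0]]
    - [[0,0,0.15],[0,0,0]]
    - [[0,0,0.25],[0,0,0]]
    - [[0,0,0.3],[0,0,0]]
    - [[0,0,0.3],[0,0,0]]

```text
time: 5.62
tool_pos: [0.5006, 0.1625, 0.2752]
tcp_rot: [-1.317, 1.02, -1.022]
wrist_force: [0.4, 0.9, -4.3]
width: 0.262
```

Run:
```python
from h import *
st();go([0.475,-0.363,0.25],Rdown(np.radians(-75.6)))
z,_=snap("side","side2");snap("top","top2")
cv2.imwrite("pics/side2c.png",cv2.resize(cv2.cvtColor(z,cv2.COLOR_RGB2BGR)[110:290,140:340],(700,630),interpolation=cv2.INTER_CUBIC))
```

```text
t 5.62 p [0.5006 0.1625 0.2752] jaw -75.52 y [ 0.002  0.001 -1.   ] q [ 0.27 -0.05  1.86  0.    1.32  1.58] F [ 0.4  0.9 -4.3] w 0.262
t 5.62 shift [-0.0641 -1.3137 -0.063 ] turn [-0.0008  0.0024 -0.0018]
```

View pics/side2c.png

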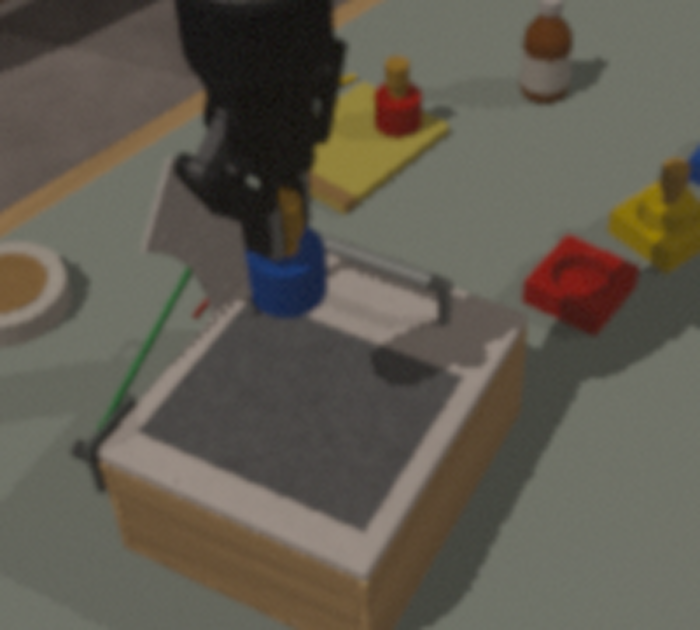

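The weight is held upright and off the lid (4.3 N). Carrying it to above the blue cup.

>>> play_rows:
  motion:
    - [[-0.03,-0.1,0],[0,0,0]]
    - [[-0.03,-0.2,0],[0,0,0]]
    - [[-0.03,-0.32,0],[0,0,0]]
    - [[-0.03,-0.44,0],[0,0,0]]
    - [[-0.03,-0.56,0],[0,0,0]]
    - [[-0.03,-0.66,0],[0,0,0]]
    - [[-0.03,-0.72,0],[0,0,0]]

```text
time: 6.6
tool_pos: [0.4865, -0.1273, 0.2716]
tcp_rot: [-1.319, 1.026, -1.019]
wrist_force: [0.2, -0.0, -3.6]
width: 0.266
```

>>> play_rows:
  motion:
    - [[-0.01,-0.1,0],[0,0,0]]
    - [[-0.02,-0.22,0],[0,0,0]]
    - [[-0.03,-0.36,0],[0,0,0]]
    - [[-0.034,-0.48,0],[0,0,0]]
    - [[-0.034,-0.56,0],[0,0,0]]
    - [[-0.034,-0.593,-0.1],[0,0,0]]
    - [[-0.034,-0.593,-0.2],[0,0,0]]
    - [[-0.034,-0.593,-0.25],[0,0,0]]
    - [[-0.034,-0.593,-0.25],[0,0,0]]

```text
time: 7.72
tool_pos: [0.4727, -0.3613, 0.171]
tcp_rot: [-1.318, 1.026, -1.015]
wrist_force: [0.5, 0.7, -1.6]
width: 0.266
```

Run:
```python
from h import *
st()
for c in("side","top"):
    z,d=snap(c,c+"3");W=unproj(c,d)
    p=pix(c,[0.475,-0.363,0.08]).round().astype(int)
    cv2.imwrite(f"pics/{c}3c.png",cv2.resize(cv2.cvtColor(z,cv2.COLOR_RGB2BGR)[p[1]-40:p[1]+40,p[0]-40:p[0]+40],(560,560),interpolation=cv2.INTER_CUBIC))
    for l in ("blue_weight","blue_cup_floor"):
        for r in cams.mark_of(c,l)[:3]:print(c,l,round(r["conf"],2),toW(c,r["xyz"]).round(4))
    I=z.astype(int);b=(I[...,2]-np.maximum(I[...,0],I[...,1])>30)&(abs(W[...,0]-.475)<.06)&(abs(W[...,1]+.363)<.06)
    P=W[b&(W[...,2]>0.05)];print(c,"weight pts",len(P),P.min(0).round(4),P.max(0).round(4),np.median(P,0).round(4))
    T=W[b&(abs(W[...,2]-0.026)<0.01)];print(c,"cup",cv2.minAreaRect((T[:,:2]*1000).astype(np.float32)))
```

```text
t 7.72 p [ 0.4727 -0.3613  0.171 ] jaw -75.51 y [-0.005  0.004 -1.   ] q [-0.69  0.16  1.84  0.    1.15  0.62] F [ 0.5  0.7 -1.6] w 0.266
side blue_weight 0.67 [ 0.4708 -0.3592  0.129 ]
side blue_cup_floor 0.67 [ 0.4772 -0.3629  0.0086]
side blue_cup_floor 0.16 [0.4875 0.2478 0.104 ]
side weight pts 115 [ 0.4493 -0.3586  0.1318] [ 0.4868 -0.3374  0.1671] [ 0.4672 -0.3427  0.156 ]
side cup ((471.705078125, -364.4817199707031), (68.65708923339844, 72.65715026855469), 6.945887565612793)
top blue_weight 0.42 [ 0.4776 -0.3655  0.1337]
top blue_weight 0.4 [0.4837 0.2423 0.1048]
top blue_cup_floor 0.67 [ 0.3123 -0.2589  0.0078]
top blue_cup_floor 0.66 [0.6376 0.1086 0.107 ]
top blue_cup_floor 0.63 [ 0.4737 -0.3624  0.0078]
top weight pts 38 [ 0.4539 -0.3695  0.1351] [ 0.4961 -0.3403  0.1747] [ 0.4886 -0.3522  0.1668]
top cup ((474.04833984375, -364.01983642578125), (68.44032287597656, 71.99656677246094), 7.341583728790283)
```

View pics/side3c.png

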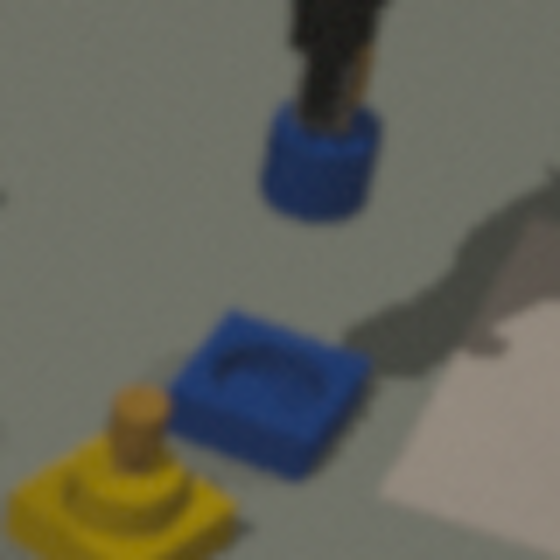

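View pics/top3c.png

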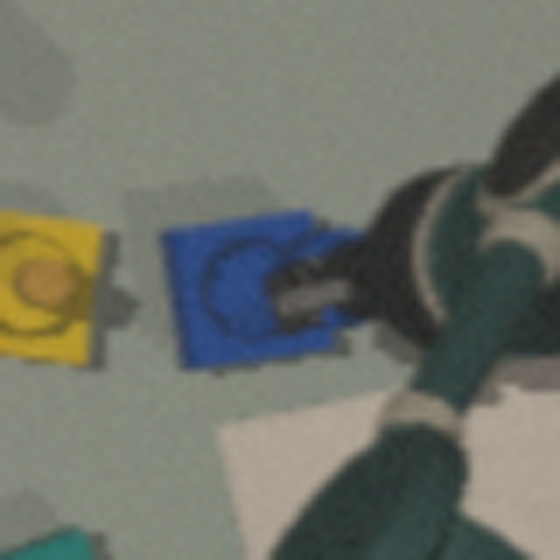

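```bash
cat > sil.py <<'E'
from h import *
from scipy.optimize import minimize
S=4
def hull(cam,P,shape):
    q=np.array([pix(cam,p) for p in P]); m=np.zeros((shape[0]*S,shape[1]*S),np.uint8)
    h=cv2.convexHull(((q+0.5)*S-0.5).astype(np.float32)).round().astype(np.int32);cv2.fillConvexPoly(m,h,1)
    return cv2.resize(m.astype(np.float32),(shape[1],shape[0]),interpolation=cv2.INTER_AREA)
def block(p):
    c,s=np.cos(p[2]),np.sin(p[2]);return [[p[0]+c*a-s*b,p[1]+s*a+c*b,z] for a in(-.035,.035) for b in(-.035,.035) for z in(0,.026)]
def cyl(p,z0,z1): # p x,y
    t=np.linspace(0,2*np.pi,32);return [[p[0]+.023*np.cos(k),p[1]+.023*np.sin(k),z] for k in t for z in(z0,z1)]
def bmask(im): I=im.astype(float);return np.clip((I[...,2]-np.maximum(I[...,0],I[...,1])-5)/50,0,1)
def fit(f,x0,step):
    sim=[np.array(x0)]+[np.array(x0)+np.eye(len(x0))[i]*step[i] for i in range(len(x0))]
    r=minimize(f,x0,method="Nelder-Mead",options=dict(initial_simplex=np.array(sim),xatol=1e-5,fatol=1e-3));return r.x,r.fun
E
python3 - <<'E'
from sil import *
for c,n in(("top","top0"),("side","side0"),("side","side3")):
    im=np.load(f"pics/{n}.npz")["im"]
    m=bmask(im);p=pix(c,[.475,-.363,.02]).astype(int);w=np.zeros_like(m);w[p[1]-18:p[1]+19,p[0]-18:p[0]+19]=1
    if n=="side3": w[:p[1]-22]=0
    print(n,"cup",*fit(lambda x:np.sum(w*(hull(c,block(x),m.shape)-m)**2),[.475,-.363,.12],[.004,.004,.05]))
im=np.load("pics/side3.npz")["im"];m=bmask(im)
p=pix("side",[.471,-.36,.145]).astype(int);w=np.zeros_like(m);w[p[1]-16:p[1]+17,p[0]-16:p[0]+17]=1
for z0 in(.126,.1275,.129):
    print(z0,"weight",*fit(lambda x:np.sum(w*(hull("side",cyl(x,z0,z0+.036),m.shape)-m)**2),[.472,-.361],[.004,.004]))
for c in("top","side"):
    im=np.load(f"pics/{c}0.npz")["im"];m=bmask(im)
    p=pix(c,[.5,.162,.13]).astype(int);w=np.zeros_like(m);w[p[1]-16:p[1]+17,p[0]-16:p[0]+17]=1
    print(c,"weight0",*fit(lambda x:np.sum(w*(hull(c,cyl(x,.1125,.1485),m.shape)-m)**2),[.5,.162],[.004,.004]))
E
```

```text
top0 cup [ 0.47395513 -0.3672257   0.16731269] 54.90489375
side0 cup [ 0.47590609 -0.36939695  0.214368  ] 86.05497499999998
side3 cup [ 0.47543964 -0.36992798  0.23856139] 69.28829999999998Traceback (most recent call last):
  File "<stdin>", line 10, in <module>
  File "sil.py", line 15, in fit
    r=minimize(f,x0,method="Nelder-Mead",options=dict(initial_simplex=np.array(sim),xatol=1e-5,fatol=1e-3));return r.x,r.fun
    res = _minimize_neldermead(fun, x0, args, callback, bounds=bounds,
                               **options)
    fxr = func(xr)
    fx = function(np.copy(x), *(wrapper_args + args))
  File "<stdin>", line 10, in <lambda>
  File "sil.py", line 5, in hull
    q=np.array([pix(cam,p) for p in P]); m=np.zeros((shape[0]*S,shape[1]*S),np.uint8)
                ~~~^^^^^^^
  File "h.py", line 6, in pix
    c=cams.calibration(cam); p=np.array(c["R"])@np.array(X)+np.array(c["t"]); q=np.array(c["mtx"])@p; return q[:2]/q[2]
ValueError: time passes only in moves, steps and waits
```

```bash
cat >> sil.py <<'E'
CAL={c:cams.calibration(c) for c in("top","side")}
def pix(cam,X):
    c=CAL[cam];p=np.asarray(X)@np.array(c["R"]).T+np.array(c["t"]);q=p@np.array(c["mtx"]).T;return q[...,:2]/q[...,2:]
def bmask(im):
    I=im.astype(float)+1;r=I[...,2]/I.sum(-1);return np.clip((r-0.40)/(0.56-0.40),0,1)
E
cat > s1.py <<'E'
from sil import *
for c,n in(("top","top0"),("side","side0"),("side","side3")):
    im=np.load(f"pics/{n}.npz")["im"]
    m=bmask(im);p=pix(c,[.475,-.363,.02]).astype(int);w=np.zeros_like(m);w[p[1]-18:p[1]+19,p[0]-18:p[0]+19]=1
    if n=="side0": print((m[p[1]-18:p[1]+19:2,p[0]-18:p[0]+19]*9).astype(int))
    print(n,"cup",*fit(lambda x:np.sum(w*(hull(c,block(x),m.shape)-m)**2),[.475,-.363,.12],[.004,.004,.05]))
im=np.load("pics/side3.npz")["im"];m=bmask(im)
p=pix("side",[.471,-.36,.145]).astype(int);w=np.zeros_like(m);w[p[1]-14:p[1]+17,p[0]-16:p[0]+17]=1
for z0 in(.126,.1275,.129):
    print(z0,"weight",*fit(lambda x:np.sum(w*(hull("side",cyl(x,z0,z0+.036),m.shape)-m)**2),[.472,-.361],[.004,.004]))
for c in("top","side"):
    im=np.load(f"pics/{c}0.npz")["im"];m=bmask(im)
    p=pix(c,[.5,.162,.13]).astype(int);w=np.zeros_like(m);w[p[1]-16:p[1]+17,p[0]-16:p[0]+17]=1
    print(c,"weight0",*fit(lambda x:np.sum(w*(hull(c,cyl(x,.1125,.1485),m.shape)-m)**2),[.5,.162],[.004,.004]))
E
python3 s1.py
```

```text
top0 cup [ 0.47469912 -0.36586611  0.14912169] 128.04400785404732
[[0 0 0 0 0 0 0 0 0 0 0 0 0 0 0 0 0 0 0 0 0 0 0 0 0 0 0 0 0 0 0 0 0 0 0 0
  0]
 [0 0 0 0 0 0 0 0 0 0 0 0 0 0 0 0 0 0 0 0 0 0 0 0 0 0 0 0 0 0 0 0 0 0 0 0
  0]
 [0 0 0 0 0 0 0 0 0 0 0 0 0 0 0 0 0 0 0 0 0 0 0 0 0 0 0 0 0 0 0 0 0 0 0 0
  0]
 [0 0 0 0 0 0 0 0 0 0 0 0 0 0 0 0 0 0 0 0 0 0 0 0 0 0 0 0 0 0 0 0 0 0 0 0
  0]
 [0 0 0 0 0 0 0 0 0 0 0 0 0 0 0 0 0 0 0 0 0 0 0 0 0 0 0 0 0 0 0 0 0 0 0 0
  0]
 [0 0 0 0 0 0 0 0 0 0 0 0 0 1 5 6 6 5 4 3 1 0 0 0 0 0 0 0 0 0 0 0 0 0 0 0
  0]
 [0 0 0 0 0 0 0 0 0 0 0 0 3 6 6 6 7 6 7 6 6 6 6 5 3 2 0 0 0 0 0 0 0 0 0 0
  0]
 [0 0 0 0 0 0 0 0 0 0 2 5 6 5 4 4 4 4 5 5 5 5 6 6 6 5 7 6 5 4 3 0 0 0 0 0
  0]
 [0 0 0 0 0 0 0 0 0 4 6 6 5 4 4 5 5 6 6 5 5 6 6 5 6 6 6 6 6 6 6 6 6 3 0 0
  0]
 [0 0 0 0 0 0 0 3 6 7 6 6 6 5 6 6 6 7 7 6 7 6 7 7 6 6 6 6 6 7 7 6 6 2 0 0
  0]
 [0 0 0 0 0 0 0 5 6 7 7 7 7 7 7 6 6 7 7 6 6 7 7 7 7 6 6 6 7 7 6 6 3 0 0 0
  0]
 [0 0 0 0 0 0 0 4 6 5 6 6 7 7 7 7 7 7 7 7 7 7 7 7 6 7 7 6 7 6 4 2 0 0 0 0
  0]
 [0 0 0 0 0 0 1 5 5 5 6 5 6 6 6 5 7 6 6 6 6 7 6 7 7 7 6 6 5 4 0 0 0 0 0 0
  0]
 [0 0 0
[... 181 characters left out ...]
0 0 0 0 0 2 3 4 5 5 6 4 1 0 0 0 0 0 0 0 0 0
  0]
 [0 0 0 0 0 0 0 0 0 0 0 0 0 0 0 0 0 0 0 0 0 0 0 0 0 0 0 0 0 0 0 0 0 0 0 0
  0]
 [0 0 0 0 0 0 0 0 0 0 0 0 0 0 0 0 0 0 0 0 0 0 0 0 0 0 0 0 0 0 0 0 0 0 0 0
  0]
 [0 0 0 0 0 0 0 0 0 0 0 0 0 0 0 0 0 0 0 0 0 0 0 0 0 0 0 0 0 0 0 0 0 0 0 0
  0]]
side0 cup [ 0.47479353 -0.36861485  0.31284471] 93.89297275073328
side3 cup [ 0.47470214 -0.37050827  0.26705126] 80.72571686261304
0.126 weight [ 0.47470117 -0.36800977] 123.22025342802533
0.1275 weight [ 0.47209375 -0.36251563] 126.34331926540398
0.129 weight [ 0.47489551 -0.36549805] 125.9536860000063
top weight0 [0.50096139 0.16312504] 116.68041893057345
side weight0 [0.50077051 0.16070166] 167.00622882701
```

```bash
cat >> sil.py <<'E'
def bmask(im):
    I=im.astype(float)+1;r=I[...,2]/I.sum(-1);return np.clip((r-0.38)/(0.48-0.38),0,1)
def hull(cam,P,shape):
    q=pix(cam,np.array(P)); m=np.zeros((shape[0]*S,shape[1]*S),np.uint8)
    h=cv2.convexHull(((q+0.5)*S-0.5).astype(np.float32));cv2.fillConvexPoly(m,(h*16).round().astype(np.int32),255,cv2.LINE_AA,4)
    return cv2.GaussianBlur(cv2.resize(m,(shape[1],shape[0]),interpolation=cv2.INTER_AREA).astype(np.float32)/255,(0,0),0.6)
_f=fit
def fit(f,x0,step):
    return min((_f(f,np.array(x0)+np.array(step)*k,step) for k in(-1,0,.5,1)),key=lambda r:r[1])
E
sed -i '/n=="side0"/d' s1.py; python3 s1.py
```

```text
top0 cup [ 0.47384032 -0.36670115  0.14990623] 24.74509798427229
side0 cup [ 0.47409018 -0.36811906  0.2329955 ] 35.10319143299642
side3 cup [ 0.47411457 -0.36859487  0.20010896] 30.94839774350088
0.126 weight [ 0.47352515 -0.36570862] 81.38085750110321
0.1275 weight [ 0.47291306 -0.36410782] 82.63380446747922
0.129 weight [ 0.47230878 -0.36188545] 83.81280810430746
top weight0 [0.500213   0.16226813] 81.0645574876856
side weight0 [0.49965037 0.16106912] 115.50563811285336
```

Run:
```python
from sil import *
rows=[]
for c,n,X,mod in(("top","top0",[.475,-.363,.02],block([.474,-.3645,.13])),("side","side0",[.475,-.363,.02],block([.474,-.3645,.13])),("side","side3",[.472,-.362,.145],cyl([.472,-.362],.1275,.1635))):
    im=np.load(f"pics/{n}.npz")["im"];p=pix(c,np.array(X)).astype(int);sl=(slice(p[1]-20,p[1]+20),slice(p[0]-20,p[0]+20))
    cr=cv2.resize(cv2.cvtColor(im,cv2.COLOR_RGB2BGR)[sl],(260,260),interpolation=cv2.INTER_NEAREST)
    mk=cv2.cvtColor(cv2.resize((bmask(im)[sl]*255).astype(np.uint8),(260,260),interpolation=cv2.INTER_NEAREST),cv2.COLOR_GRAY2BGR)
    q=pix(c,np.array(mod));h=cv2.convexHull(((q-[p[0]-20,p[1]-20]+.5)*6.5-.5).astype(np.float32)).astype(int)
    for k in(cr,mk):cv2.polylines(k,[h],True,(0,255,255),1)
    rows.append(np.vstack([cr,mk]))
cv2.imwrite("pics/ov.png",np.hstack(rows))
```

```text
(no output)
```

View pics/ov.png

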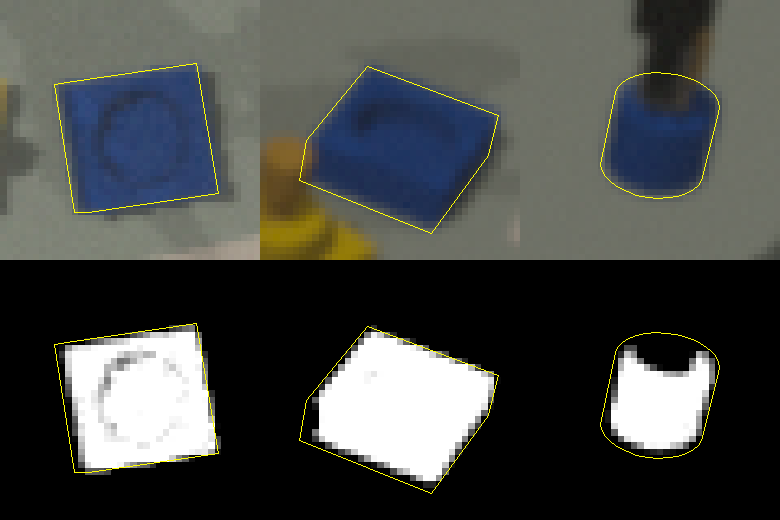

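```bash
cat >> sil.py <<'E'
def bmask(im):
    I=im.astype(float)+1;r=I[...,2]/I.sum(-1);return np.clip((r-0.345)/(0.45-0.345),0,1)
def excl(im):
    I=im.astype(float)+1;r=I[...,2]/I.sum(-1)
    e=((r<0.27)|(I.sum(-1)<110)&(r<0.42)).astype(np.uint8);return 1-cv2.dilate(e,np.ones((3,3)))
E
cat > s2.py <<'E'
from sil import *
import sys
def win(c,X,m,a):
    p=pix(c,np.array(X)).astype(int);w=np.zeros_like(m);w[p[1]-a:p[1]+a+1,p[0]-a:p[0]+a+1]=1;return w
for c,n in(("top","top0"),("side","side0"),("side","side3")):
    im=np.load(f"pics/{n}.npz")["im"];m=bmask(im);w=win(c,[.475,-.363,.02],m,18)*excl(im)
    if n=="side3": w[:pix(c,np.array([.475,-.363,.02])).astype(int)[1]-18]=0
    print(n,"cup",*fit(lambda x:np.sum(w*(hull(c,block(x),m.shape)-m)**2),[.475,-.363,.13],[.004,.004,.05]))
    print(n,"cup fixyaw",*fit(lambda x:np.sum(w*(hull(c,block([x[0],x[1],.13]),m.shape)-m)**2),[.475,-.363],[.004,.004]))
im=np.load("pics/side3.npz")["im"];m=bmask(im);w=win("side",[.471,-.36,.145],m,16)*excl(im)
print(*fit(lambda x:np.sum(w*(hull("side",cyl(x,x[2],x[2]+.036),m.shape)-m)**2),[.472,-.361,.1275],[.004,.004,.002]))
for z0 in (.1265,.128,.1295):print(z0,*fit(lambda x:np.sum(w*(hull("side",cyl(x,z0,z0+.036),m.shape)-m)**2),[.472,-.361],[.004,.004]))
E
python3 s2.py
```

```text
top0 cup [ 0.47413344 -0.36658632  0.14176842] 7.494170100197248
top0 cup fixyaw [ 0.47396312 -0.36656225] 7.735311135551806
side0 cup [ 0.47491329 -0.36738307  0.15430492] 10.912584823611402
side0 cup fixyaw [ 0.47501599 -0.36715442] 11.39639299844649
side3 cup [ 0.47483779 -0.36782377  0.14900468] 8.697277632819626
side3 cup fixyaw [ 0.47472812 -0.36765271] 9.033822145657313
[ 0.52280149 -0.47914561  0.0431549 ] 12.607159227607166
0.1265 [ 0.47465081 -0.36859545] 31.041211027577894
0.128 [ 0.47383378 -0.36654875] 31.645767631397124
0.1295 [ 0.47298361 -0.36447503] 32.33928350837651
```

>>> play_rows:
  motion:
    - [[0,-0.006,-0.12],[0,0,0]]
    - [[0,-0.006,-0.2],[0,0,0]]
    - [[0,-0.006,-0.2],[0,0,0]]
    - [[0,-0.006,-0.2],[0,0,0]]

```text
time: 8.52
tool_pos: [0.4757, -0.3663, 0.0965]
tcp_rot: [-1.318, 1.018, -1.024]
wrist_force: [-0.6, 0.4, -2.9]
width: 0.266
```

```bash
cat > s3.py <<'E'
from sil import *
import sys
n=sys.argv[1];st()
tp=bot.read_state()["tool_pos"]
for c in("side","top"): snap(c,c+n)
c="side";im=np.load(f"pics/{c}{n}.npz")["im"];m=bmask(im);z0=tp[2]-.0429
def mod(x): return hull(c,block([x[2],x[3],.145]),m.shape),hull(c,cyl(x[:2],z0,z0+.036),m.shape)
p=pix(c,np.array([.475,-.365,.06])).astype(int);w=np.zeros_like(m);w[p[1]-28:p[1]+29,p[0]-22:p[0]+23]=1;w*=excl(im)
def f(x): a,b=mod(x);return np.sum(w*(np.maximum(a,b)-m)**2)
x,r=fit(f,[tp[0],tp[1],.4747,-.367],[.004,.004,.003,.003]);print("weight",x[:2],"cup",x[2:],r,"rel",(x[2:]-x[:2])*1000)
o=cv2.cvtColor(im,cv2.COLOR_RGB2BGR).copy()[p[1]-30:p[1]+30,p[0]-30:p[0]+30];o=cv2.resize(o,(600,600),interpolation=cv2.INTER_NEAREST)
for P in(block([x[2],x[3],.145]),cyl(x[:2],z0,z0+.036)):
    h=cv2.convexHull(((pix(c,np.array(P))-[p[0]-30,p[1]-30]+.5)*10-.5).astype(np.float32)).astype(int);cv2.polylines(o,[h],True,(0,255,255),1)
P=cyl(tp[:2],z0,z0+.036);h=cv2.convexHull(((pix(c,np.array(P))-[p[0]-30,p[1]-30]+.5)*10-.5).astype(np.float32)).astype(int);cv2.polylines(o,[h],True,(0,0,255),1)
cv2.imwrite(f"pics/ov{n}.png",o)
E
python3 s3.py 4
```

```text
t 8.53 p [ 0.4757 -0.3663  0.0965] jaw -75.52 y [ 0.002 -0.002 -1.   ] q [-0.7   0.24  1.9   0.    1.    0.62] F [-0.6  0.4 -2.9] w 0.266
weight [ 0.47084396 -0.35673131] cup [ 0.47491778 -0.3687687 ] 20.632408578533507 rel [  4.07382761 -12.03739216]
```

View pics/ov4.png

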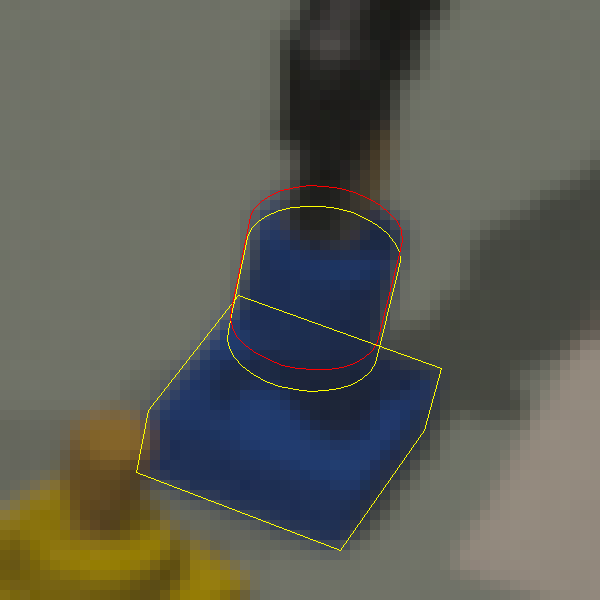

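The red model at the tool-derived pose matches the weight in the image (top rim at about crop (322,245)), and it sits over the cup. Going down to just above the rim.

>>> play_rows:
  motion:
    - [[-0.002,-0.001,-0.035],[0,0,0]]
    - [[-0.002,-0.001,-0.055],[0,0,0]]
    - [[-0.002,-0.001,-0.055],[0,0,0]]
    - [[-0.002,-0.001,-0.055],[0,0,0]]

```text
time: 9.12
tool_pos: [0.4736, -0.3657, 0.0722]
tcp_rot: [-1.318, 1.021, -1.021]
wrist_force: [-0.5, -0.1, -3.5]
width: 0.267
```

Run:
```python
from h import *
st();z,_=snap("side","side5")
p=pix("side",[.475,-.365,.05]).astype(int)
cv2.imwrite("pics/side5c.png",cv2.resize(cv2.cvtColor(z,cv2.COLOR_RGB2BGR)[p[1]-25:p[1]+25,p[0]-25:p[0]+25],(600,600),interpolation=cv2.INTER_CUBIC))
```

```text
t 9.12 p [ 0.4736 -0.3657  0.0722] jaw -75.52 y [-0.  0. -1.] q [-0.7   0.27  1.91  0.    0.96  0.62] F [-0.5 -0.1 -3.5] w 0.267
```

View pics/side5c.png

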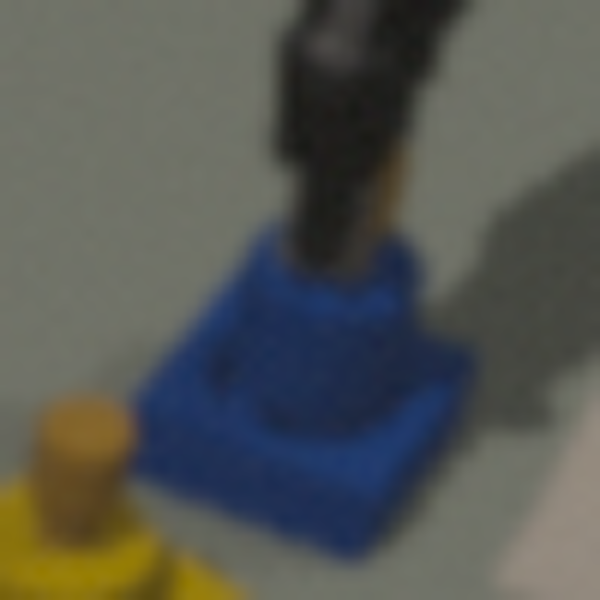

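>>> play_rows:
  motion:
    - [[0.001,-0.002,-0.015],[0,0,0]]
    - [[0.001,-0.002,-0.025],[0,0,0]]
    - [[0.001,-0.002,-0.025],[0,0,0]]

```text
time: 9.55
tool_pos: [0.4736, -0.3662, 0.0618]
tcp_rot: [-1.318, 1.022, -1.02]
wrist_force: [0.5, -0.2, -3.0]
width: 0.266
```

Run:
```python
from h import *
st()
```

```text
t 9.55 p [ 0.4736 -0.3662  0.0618] jaw -75.52 y [-0.001  0.001 -1.   ] q [-0.7   0.28  1.92 -0.    0.94  0.62] F [ 0.5 -0.2 -3. ] w 0.266
```

It has passed the rim with no contact force, so it is in the hole. Continuing to the floor.

>>> play_rows:
  motion:
    - [[0,0,-0.012],[0,0,0]]
    - [[0,0,-0.022],[0,0,0]]
    - [[0,0,-0.026],[0,0,0]]
    - [[0,0,-0.026],[0,0,0]]

```text
time: 10.05
tool_pos: [0.474, -0.3664, 0.0518]
tcp_rot: [-1.318, 1.021, -1.021]
wrist_force: [-0.4, 0.2, -2.8]
width: 0.265
```

Run:
```python
from h import *
st()
```

```text
t 10.05 p [ 0.474  -0.3664  0.0518] jaw -75.52 y [-0.  0. -1.] q [-0.7   0.29  1.92 -0.    0.92  0.62] F [-0.4  0.2 -2.8] w 0.265
```

>>> play_rows:
  motion:
    - [[0,0,-0.004],[0,0,0]]
    - [[0,0,-0.004],[0,0,0]]

```text
time: 10.3
tool_pos: [0.4744, -0.3669, 0.0512]
tcp_rot: [-1.318, 1.02, -1.022]
wrist_force: [-1.4, 0.3, 1.1]
width: 0.265
```

>>> play_rows:
  motion:
    - [[0,0,0],[0,0,0]]
    - [[0,0,0],[0,0,0]]
    - [[0,0,0],[0,0,0]]
    - [[0,0,0],[0,0,0]]
  gripper: 0.35

```text
time: 10.8
tool_pos: [0.4741, -0.3666, 0.0505]
tcp_rot: [-1.318, 1.021, -1.021]
wrist_force: [0.5, -0.2, 0.2]
width: 0.654
```

>>> play_rows:
  motion:
    - [[0,0,0.05],[0,0,0]]
    - [[0,0,0.15],[0,0,0]]
    - [[0,0,0.3],[0,0,0]]
    - [[0,0.05,0.45],[0,0,0]]
    - [[0,0.15,0.5],[0,0,0]]
    - [[0,0.25,0.5],[0,0,0]]

```text
time: 11.55
tool_pos: [0.4758, -0.2668, 0.2559]
tcp_rot: [-1.317, 1.015, -1.028]
wrist_force: [0.3, -0.0, -0.3]
width: 0.653
```

Run:
```python
from h import *
st();
for c in ("side","top"):
    z,d=snap(c,c+"6")
    W=unproj(c,d);m=(abs(W[...,0]-.475)<.03)&(abs(W[...,1]+.366)<.03)&(W[...,2]>.06);P=W[m]
    if len(P): print(c,"knob",len(P),P.mean(0).round(4),P[:,2].max())
    p=pix(c,[.475,-.365,.05]).astype(int)
    cv2.imwrite(f"pics/{c}6c.png",cv2.resize(cv2.cvtColor(z,cv2.COLOR_RGB2BGR)[p[1]-30:p[1]+30,p[0]-40:p[0]+25],(650,600),interpolation=cv2.INTER_CUBIC))
```

```text
t 11.55 p [ 0.4758 -0.2668  0.2559] jaw -75.57 y [ 0.007 -0.004 -1.   ] q [-0.56 -0.    1.86  0.    1.28  0.76] F [ 0.3 -0.  -0.3] w 0.653
side knob 70 [ 0.4708 -0.3631  0.0744] 0.08373733630175906
```

View pics/side6c.png

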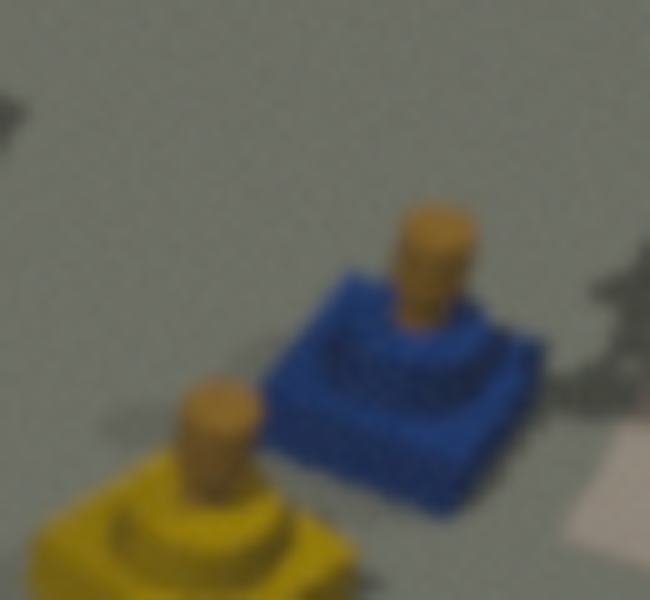

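View pics/top6c.png

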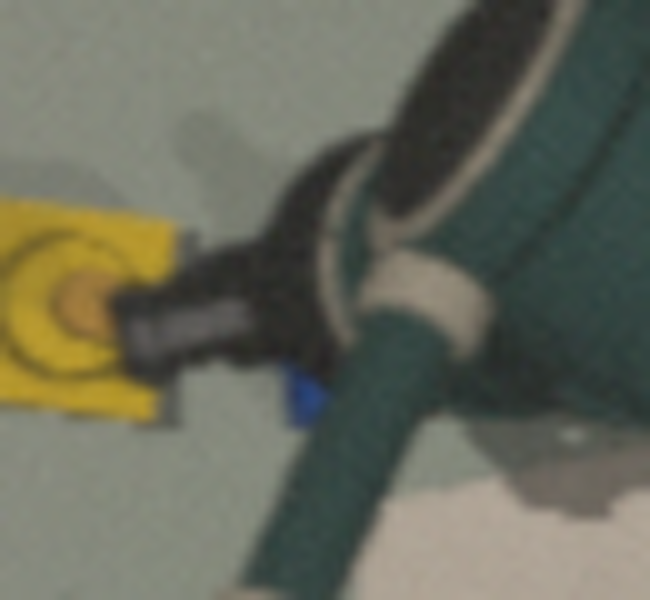

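The blue weight is seated level in its cup, at the same height as the yellow one (knob at crop (437,240)), and let go. Next is the handle.

>>> play_rows:
  motion:
    - [[0.02,0.12,0],[0,0,0]]
    - [[0.05,0.26,0],[0,0,0]]
    - [[0.08,0.4,0],[0,0,0]]
    - [[0.11,0.54,0],[0,0,0]]
    - [[0.13,0.66,0],[0,0,0]]
    - [[0.145,0.75,0],[0,0,0]]
    - [[0.149,0.788,0],[0,0,0]]
    - [[0.149,0.788,-0.05],[0,0,0]]
    - [[0.149,0.788,-0.05],[0,0,0]]
    - [[0.149,0.788,-0.05],[0,0,0]]

```text
time: 12.9
tool_pos: [0.5332, 0.0473, 0.2297]
tcp_rot: [-1.319, 1.023, -1.022]
wrist_force: [-0.7, 0.0, -0.1]
width: 0.651
```

Run:
```python
from h import *
st();go([.5353,.0486,.127],Rdown(np.radians(-75.6)))
z,d=snap("side","side7");snap("top","top7")
cv2.imwrite("pics/side7c.png",cv2.resize(cv2.cvtColor(z,cv2.COLOR_RGB2BGR)[110:290,140:340],(700,630),interpolation=cv2.INTER_CUBIC))
```

```text
t 12.9 p [0.5332 0.0473 0.2297] jaw -75.61 y [-0.001 -0.    -1.   ] q [ 0.04  0.    1.9  -0.    1.24  1.36] F [-0.7  0.  -0.1] w 0.651
t 12.9 shift [ 0.0053  0.0031 -0.2569] turn [ 0.0005 -0.0019  0.0003]
```

View pics/side7c.png

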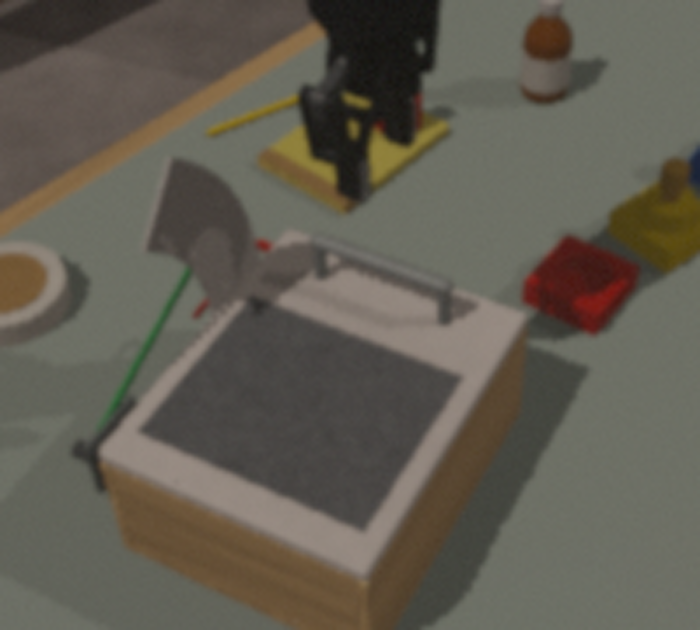

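The fingers are above the handle (bar at crop (320–450, 240–290)), and both lid and band are unchanged. Descending and gripping.

>>> play_rows:
  motion:
    - [[0.004,0.003,-0.08],[0,0,0]]
    - [[0.004,0.003,-0.16],[0,0,0]]
    - [[0.004,0.003,-0.22],[0,0,0]]
    - [[0.004,0.003,-0.256],[0,0,0]]
    - [[0.004,0.003,-0.256],[0,0,0]]
    - [[0.004,0.003,-0.256],[0,0,0]]

```text
time: 13.75
tool_pos: [0.5363, 0.0498, 0.1293]
tcp_rot: [-1.317, 1.02, -1.022]
wrist_force: [0.9, -0.4, -0.0]
width: 0.648
```

>>> play_rows:
  motion:
    - [[0,0,0],[0,0,0]]
    - [[0,0,0],[0,0,0]]
    - [[0,0,0],[0,0,0]]
    - [[0,0,0],[0,0,0]]
    - [[0,0,0],[0,0,0]]
    - [[0,0,0],[0,0,0]]
  gripper: 1
  squeeze: 80

```text
time: 14.5
tool_pos: [0.5367, 0.0471, 0.1292]
tcp_rot: [-1.321, 1.016, -1.025]
wrist_force: [1.9, -10.5, 1.8]
width: 0.111
```

```bash
cat > lift.py <<'E'
from h import *
# path: rotate tool & TCP about hinge axis by th, relative to current pose
s=bot.read_state();st()
a=np.radians(14.4);bx=np.array([np.cos(a),np.sin(a),0])
hinge=np.array([0.4847,0.2472,0.1065]);p=s["tool_pos"]
import sys
for th in map(float,sys.argv[1:]):
    R=Ro.from_rotvec(-bx*th);d=R.apply(p-hinge)+hinge-p
    print(th,(d/0.4).round(3),(-bx*th/(np.pi/4)).round(3))
E
python3 lift.py .05 .1 .15 .2 .25 .3 .35 .4 .42
```

```text
t 14.5 p [0.5367 0.0471 0.1292] jaw -75.48 y [ 0.003 -0.005 -1.   ] q [ 0.04  0.09  2.   -0.01  1.04  1.36] F [  1.9 -10.5   1.8] w 0.111
0.05 [-0.001  0.003  0.026] [-0.062 -0.016 -0.   ]
0.1 [-0.002  0.008  0.051] [-0.123 -0.032 -0.   ]
0.15 [-0.004  0.014  0.077] [-0.185 -0.047 -0.   ]
0.2 [-0.005  0.021  0.102] [-0.247 -0.063 -0.   ]
0.25 [-0.007  0.029  0.126] [-0.308 -0.079 -0.   ]
0.3 [-0.01   0.039  0.15 ] [-0.37  -0.095 -0.   ]
0.35 [-0.013  0.049  0.174] [-0.432 -0.111 -0.   ]
0.4 [-0.016  0.061  0.197] [-0.493 -0.127 -0.   ]
0.42 [-0.017  0.066  0.206] [-0.518 -0.133 -0.   ]
```

Gripped: width 0.111 and a 10 N side load, so the bar lies about 2 mm further to -y than my estimate. I relieve that while lifting along the arc, tilting with the lid.

>>> play_rows:
  motion:
    - [[0.001,-0.004,0.012],[-0.03,-0.008,0]]
    - [[0.0,-0.002,0.026],[-0.062,-0.016,0]]
    - [[-0.001,0.0,0.039],[-0.093,-0.024,0]]
    - [[-0.002,0.003,0.051],[-0.123,-0.032,0]]
    - [[-0.003,0.006,0.064],[-0.154,-0.04,0]]
    - [[-0.004,0.009,0.077],[-0.185,-0.047,0]]
    - [[-0.004,0.012,0.09],[-0.216,-0.055,0]]
    - [[-0.005,0.016,0.102],[-0.247,-0.063,0]]
    - [[-0.005,0.016,0.102],[-0.247,-0.063,0]]

```text
time: 15.62
tool_pos: [0.5345, 0.0554, 0.1695]
tcp_rot: [-1.443, 0.897, -1.173]
wrist_force: [6.1, -6.1, -4.5]
width: 0.108
```

Run:
```python
from h import *
st()
z,d=snap("side","side8");z2,_=snap("top","top8")
cv2.imwrite("pics/side8c.png",cv2.resize(cv2.cvtColor(z,cv2.COLOR_RGB2BGR)[110:290,140:340],(700,630),interpolation=cv2.INTER_CUBIC))
```

```text
t 15.62 p [0.5345 0.0554 0.1695] jaw -75.45 y [ 0.052 -0.196 -0.979] q [ 0.19  0.05  1.99 -0.23  1.1   1.61] F [ 6.1 -6.1 -4.5] w 0.108
```

View pics/side8c.png

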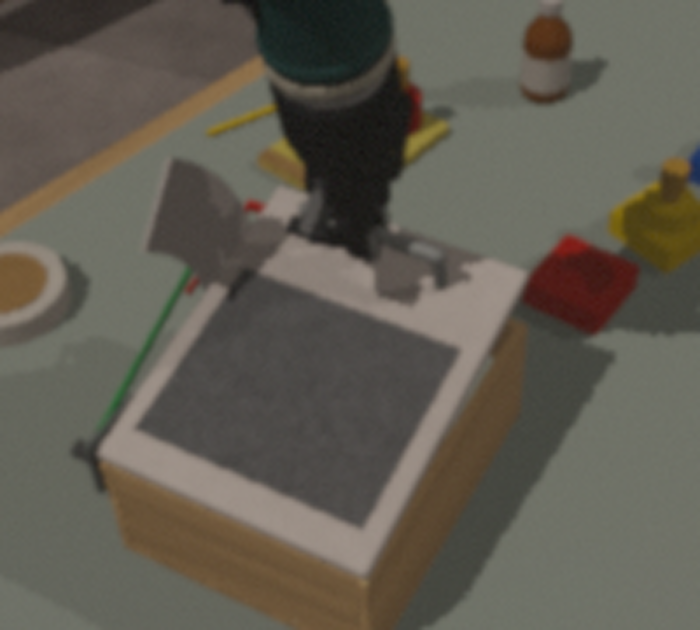

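The lid follows (about 0.2 rad), the grip is firm, and the needle's inner dash at crop (190,285) is approaching the green arm. Continuing.

```bash
python3 lift.py .05 .1 .15 .2 .22
```

```text
t 15.72 p [0.5345 0.0552 0.1693] jaw -75.47 y [ 0.052 -0.195 -0.979] q [ 0.19  0.05  1.99 -0.23  1.1   1.61] F [ 5.9 -5.7 -5.2] w 0.109
0.05 [-0.002  0.008  0.025] [-0.062 -0.016 -0.   ]
0.1 [-0.005  0.018  0.049] [-0.123 -0.032 -0.   ]
0.15 [-0.007  0.028  0.072] [-0.185 -0.047 -0.   ]
0.2 [-0.01   0.04   0.095] [-0.247 -0.063 -0.   ]
0.22 [-0.011  0.045  0.104] [-0.271 -0.07  -0.   ]
```

>>> play_rows:
  motion:
    - [[0.0,0.003,0.012],[-0.031,-0.008,0]]
    - [[0.001,0.006,0.025],[-0.062,-0.016,0]]
    - [[0.0,0.01,0.037],[-0.092,-0.024,0]]
    - [[-0.001,0.015,0.049],[-0.123,-0.032,0]]
    - [[-0.002,0.02,0.061],[-0.154,-0.04,0]]
    - [[-0.003,0.025,0.072],[-0.185,-0.047,0]]
    - [[-0.005,0.031,0.084],[-0.216,-0.055,0]]
    - [[-0.006,0.037,0.095],[-0.247,-0.063,0]]
    - [[-0.006,0.037,0.095],[-0.247,-0.063,0]]
    - [[-0.006,0.037,0.095],[-0.247,-0.063,0]]

```text
time: 16.98
tool_pos: [0.5306, 0.0705, 0.2062]
tcp_rot: [-1.562, 0.77, -1.317]
wrist_force: [3.8, -4.2, -6.7]
width: 0.113
```

```bash
cat > lidang.py <<'E'
from h import *
import sys
n=sys.argv[1];st()
a=np.radians(14.4);bx=np.array([np.cos(a),np.sin(a),0]);by=np.array([-np.sin(a),np.cos(a),0]);hinge=np.array([0.4847,0.2472,0.1065])
for c in("side","top"):
    z,d=snap(c,c+n);W=unproj(c,d)-hinge;X=W@bx;Y=W@by;Z=W[...,2]
    I=z.astype(int)
    m=(abs(X)<.085)&(Y<-.02)&(Y>-.14)&(Z>-.01)&(Z<.12)&(d>0)
    k=np.polyfit(-Y[m],Z[m],1)
    for _ in range(8):
        mm=m&(abs(Z-np.polyval(k,-Y))<.005);k=np.polyfit(-Y[mm],Z[mm],1)
    print(c,"lid angle",np.arctan(k[0]).round(4),"intercept",k[1].round(4),mm.sum())
    g=(I[...,1]-np.maximum(I[...,0],I[...,2])>18)&(abs(X-.107)<.02);r=(I[...,0]-np.maximum(I[...,1],I[...,2])>40)&(X>.09)&(X<.14)&(Y<0)&(Y>-.25)
    for nm,q in(("green",g),("red",r)):
        if q.sum(): print(c,nm,q.sum(),"r",np.hypot(Y,Z)[q].min().round(3),np.hypot(Y,Z)[q].max().round(3),"ang med r>.08",np.median(np.arctan2(Z,-Y)[q&(np.hypot(Y,Z)>.08)]).round(3),"x",np.median(X[q]).round(4),"pix",np.argwhere(q).mean(0).round(1))
    p=pix(c,[0.58,0.13,0.16]).round().astype(int)
    cv2.imwrite(f"pics/{c}{n}c.png",cv2.resize(cv2.cvtColor(z,cv2.COLOR_RGB2BGR)[p[1]-50:p[1]+50,p[0]-60:p[0]+60],(720,600),interpolation=cv2.INTER_CUBIC))
E
python3 lidang.py 9
```

```text
t 16.98 p [0.5306 0.0705 0.2062] jaw -75.46 y [ 0.096 -0.379 -0.92 ] q [ 0.34  0.04  1.96 -0.43  1.21  1.82] F [ 3.8 -4.2 -6.7] w 0.113
side lid angle 0.3915 intercept 0.0075 4016
side green 80 r 0.021 0.14 ang med r>.08 0.418 x 0.105 pix [209.3 180.9]
side red 17 r 0.138 0.223 ang med r>.08 0.405 x 0.1088 pix [160.9 206.5]
top lid angle 0.3932 intercept 0.0067 628
top green 16 r 0.079 0.199 ang med r>.08 0.427 x 0.1064 pix [172.6 212.2]
top red 24 r 0.174 0.223 ang med r>.08 0.402 x 0.1125 pix [161.9 240. ]
```

View pics/side9c.png

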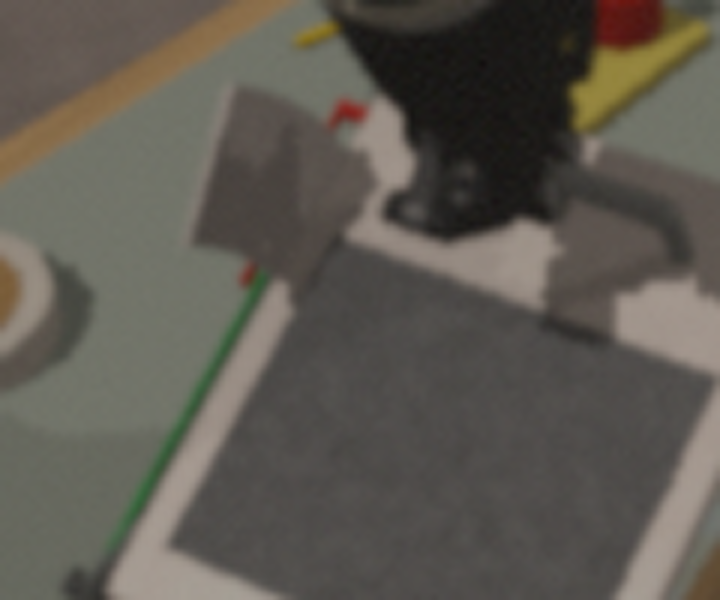

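View pics/top9c.png

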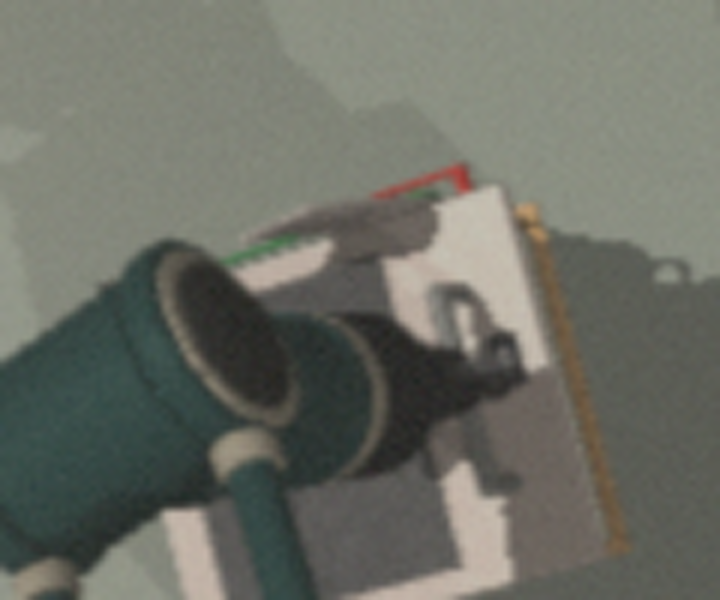

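The needle dash (side crop (248,272)) lies right on the green arm's line. The lid plane measures 0.392, and needle versus band by the same measure is 0.405 versus 0.418–0.427. I raise about 0.02 rad, then dwell to check steadiness.

>>> play_rows:
  motion:
    - [[0,0.002,0.005],[-0.012,-0.003,0]]
    - [[0,0.003,0.01],[-0.025,-0.006,0]]
    - [[0,0.003,0.01],[-0.025,-0.006,0]]
    - [[0,0.003,0.01],[-0.025,-0.006,0]]
    - [[0,0.003,0.01],[-0.025,-0.006,0]]
    - [[0,0.003,0.01],[-0.025,-0.006,0]]
    - [[0,0.003,0.01],[-0.025,-0.006,0]]

```text
time: 17.95
tool_pos: [0.53, 0.0726, 0.2101]
tcp_rot: [-1.573, 0.759, -1.33]
wrist_force: [-0.5, 1.3, -12.2]
width: 0.111
```

```bash
python3 lidang.py 10
python3 - <<'E'
from h import *
for c,l in(("side","blue_weight"),("side","yellow_weight"),("side","red_weight"),("side","bowl"),("top","bottle"),("top","bowl"),("top","red_weight")):
    r=cams.mark_of(c,l)
    if r: print(c,l,[(toW(c,k["xyz"]).round(3),round(k["conf"],2)) for k in r[:2]])
im=cv2.imread("pics/side10.png");p=pix("side",[.475,-.365,.05]).astype(int)
cv2.imwrite("pics/side10w.png",cv2.resize(im[p[1]-30:p[1]+30,p[0]-40:p[0]+25],(650,600),interpolation=cv2.INTER_CUBIC))
E
python3 lidang.py 11
```

```text
t 17.95 p [0.53   0.0726 0.2101] jaw -75.48 y [ 0.099 -0.395 -0.913] q [ 0.35  0.04  1.95 -0.44  1.23  1.84] F [ -0.5   1.3 -12.2] w 0.111
side lid angle 0.4128 intercept 0.0076 4094
side green 73 r 0.021 0.14 ang med r>.08 0.42 x 0.1051 pix [209.4 180.7]
side red 21 r 0.136 0.223 ang med r>.08 0.429 x 0.1103 pix [164.9 203. ]
top lid angle 0.4129 intercept 0.0065 639
top green 20 r 0.065 0.2 ang med r>.08 0.417 x 0.1069 pix [173.2 210.4]
top red 23 r 0.176 0.222 ang med r>.08 0.421 x 0.1127 pix [161.9 239.1]
side blue_weight [(array([ 0.474, -0.368,  0.009]), 0.51)]
side yellow_weight [(array([ 0.476, -0.252,  0.01 ]), 0.66)]
side red_weight [(array([ 0.746, -0.205,  0.016]), 0.67)]
side bowl [(array([ 0.574,  0.462, -0.001]), 0.76)]
top bottle [(array([ 0.683, -0.344, -0.   ]), 0.5)]
top bowl [(array([ 0.573,  0.466, -0.002]), 0.65)]
top red_weight [(array([ 0.751, -0.208,  0.011]), 0.5)]
t 18.4 p [0.5301 0.0726 0.2101] jaw -75.48 y [ 0.099 -0.395 -0.913] q [ 0.35  0.04  1.95 -0.44  1.23  1.84] F [ -3.8   4.6 -14.7] w 0.114
side lid angle 0.4126 intercept 0.0076 4070
side green 75 r 0.022 0.14 ang med r>.08 0.418 x 0.1052 pix [209.9 180.5]
side red 21 r 0.136 0.223 ang med r>.08 0.431 x 0.1104 pix [163.7 203.6]
top lid angle 0.4116 intercept 0.007 642
top green 20 r 0.065 0.197 ang med r>.08 0.421 x 0.1065 pix [173.2 210.4]
top red 24 r 0.175 0.234 ang med r>.08 0.42 x 0.1128 pix [161.8 239.4]
```

View pics/side11c.png

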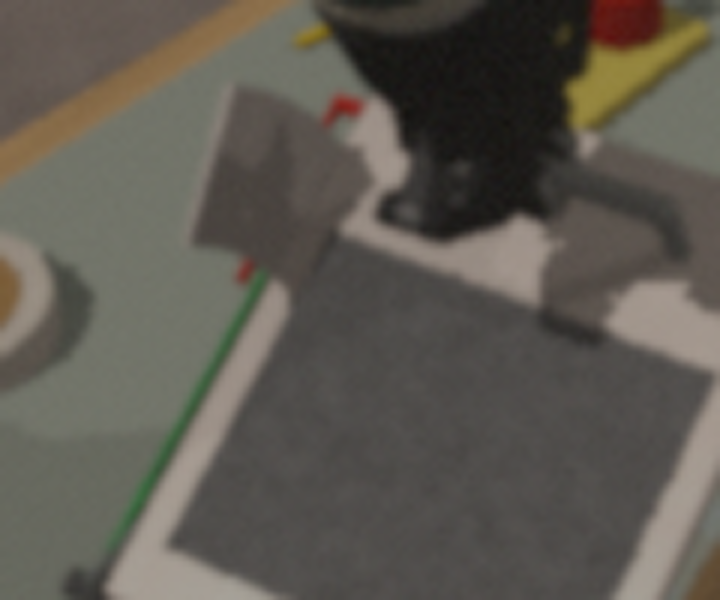

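View pics/side10w.png

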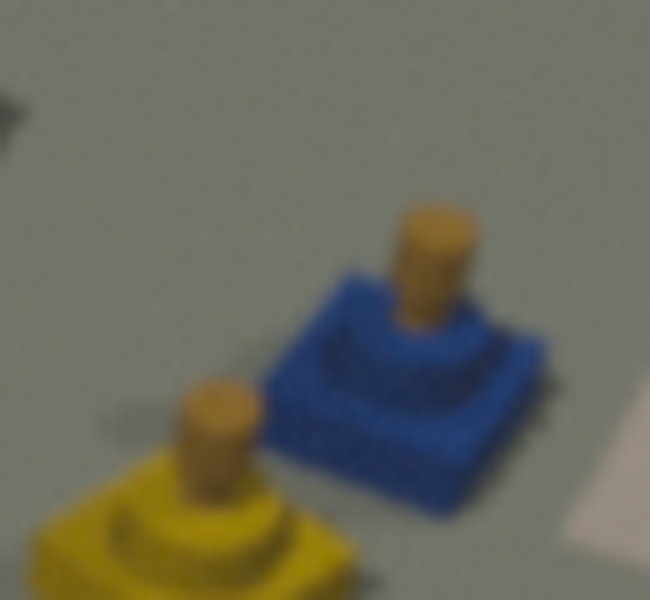

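The needle is in line with the band (0.42–0.43 versus 0.42), the lid is steady at 0.412 over 0.45 s, and the handle is still gripped. The blue weight is seated upright and the bystanders are where they were. Handing in.

Run:
```python
from h import *
st();print(bot.finish_job())
```

```text
t 18.5 p [0.5301 0.0726 0.2101] jaw -75.48 y [ 0.099 -0.395 -0.913] q [ 0.35  0.04  1.95 -0.44  1.23  1.84] F [ -3.    4.2 -13.9] w 0.11
the job is handed in; nothing more can be done
None
```

I moved the blue weight from the shut lid into the blue cup (not the turquoise look-alike) and let go. I then gripped the handle, raised the lid to about 0.41 rad and handed in at 18.5 s, still gripping it. `finish_job` gives no verdict, so whether it passed is not confirmed.

**Last checks:**
- **Lid:** it measured 0.413, then 0.412 rad, over about 0.45 s before hand-in.
- **Needle and band:** the needle read 0.42–0.43 and the band about 0.42. The band plate itself was mostly hidden, so its angle comes from the green arm. My first estimates of it scattered from 0.38 to 0.46, but the final needle-to-band comparison is well within the 0.085 tolerance.
- **Grip:** the fingers were closed on the bar, with the wrist carrying about 14 N down.
- **Blue weight:** it stands upright and looks as deep in its cup as the yellow one. The network put it at (0.474, -0.368), about 1–2 mm from my estimate of the cup centre.
- **Bystanders:** the red and yellow weights, bowl and bottle are within measurement error of their start.

**What disagreed:** one silhouette fit of the hanging weight against the cup failed, because the two shapes overlapped. I discarded it and relied on the tool pose, the image overlay and the lack of contact force while lowering.

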